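# Turn the back-to-front sample cassette over in the soil-lab rack

## Robot

A 6-joint arm with a two-finger parallel gripper is mounted at the origin on the work surface. World frame = base frame: x ahead of the robot, y to its left, z up, the work surface at z = 0. Lengths are in m, angles in degrees, forces in N, time in s.
With the tool pointing down it reaches from about 0.35 to 0.85 m from the base axis. Payload 8.1 kg.
Tool frame: the origin (TCP) lies midway between the tips of the shut fingers; the grasp point (between the pads) lies 19 mm behind it; y points along the fingers, z is the direction in which the jaws open and shut, and the axes are right-handed (so a half turn about y gives the same grasp; the last joint's range is limited). The gripper opens to 85 mm and grips with 20 to 120 N. Pads are 22 mm wide; open, the fingers measure 114 mm over their backs; the gripper's body (76 mm by 85 mm) begins 54 mm behind the grasp point. The pads swing forward as they close: fully open they stand 13 mm farther back than shut.
Start: joints at [58.419, 7.471, 85.268, -0, 87.261, -4.893], TCP at [0.269, 0.536, 0.231] pointing down, gripper open.
Joint ranges: [-169.43, 169.43], [-51.17, 129.36], [1.28, 143.12], [-76.62, 256.62], [0, 156.53], [-152.29, 152.29]. Speed limits (degrees/s): [136.94, 136.94, 159.86, 180, 180, 180].

## Interface

Orientations are given as a 3x3 rotation matrix whose columns are the frame's x, y, z axes.
In Python, from plant import status, eyes, workorder gives the robot as it stands.
- The arm moves only by the tool step_arm, never from a script. Its argument "plan" is a list that holds one entry, the list of rows, each a list of 4 numbers: the shift along the tool's x, y, z in units of 40 mm (1.0 is 40 mm), then the turn about the tool's y in units of 10 degrees (1.0 is 10 degrees). In form: [[[x, y, z, yaw], ...]]. A call has exactly 5 rows; each row is the pose to reach, as a shift and turn from the pose commanded when the call began, along the tool's axes at that moment; what a row does not reach only later rows make up. A row lasts 1/8 s, in which the tool goes at most 62.5 mm and 10.7 degrees, less where a joint would pass 70% of its speed; a pose out of reach is approached as far as the arm can. A call with a gripper value outside its range is refused whole. "hand" is the closure, from -1 (fully open) to 1 (shut), so that 0 is half open, set as the call begins (left out, the last holds). The fingers move at their own pace and stop on an object; "force" is the grip in N (left out, the last holds). Time passes only in rows, so rows that repeat a pose let the fingers close, or fill a call up. It gives the time, the measured TCP pose, the force and the opening at its end, in the units of the state.
- status.observe(): the state, without advancing time (a new reading comes with each control period).
- eyes.get_image(name): name is "side" or "top" or "wrist"; returns a dict with "pixels" (384x512x3 uint8, red, green, blue), "K" (3x3 intrinsics, pixels), "origin" and "attitude" of the camera in the world. Camera axes: x right, y down, z forward; pixel columns grow to the right and rows downward; lengths in m; the calibration is good to about 2 mm. The wrist camera is an equidistant fisheye: a pixel r from the principal point sees the ray r / f radians off the axis. A picture is of the moment at which its call begins. There is no depth.
- workorder.close_job(): hands the job in, once; it reports no verdict.
The state is a dict: "t": time; "joints": joint angles; "qd": joint speeds; "effort": joint torques, N m; "ee_pos": TCP position; "eef_rot": TCP orientation; "force": force on the tool from outside, world axes, zero at the start; "torque": the same for the moment, N m; "finger_gap": opening from 0.0 (shut) to 1.0 (fully open).
Only numpy, scipy, OpenCV 4.12 (cv2) and the standard library are available. Lean on these libraries where they do the work, as an engineer would, in place of code of your own. Each camera call takes 0.05 s, during which the arm holds its last target. There are 200 camera calls.

## Task

One of the three flat sample cassettes in the sloping rack was put in back to front and shows its plain black back. Take it out, turn it over and set it back in the same bay, seated flat against the backrest with its round window facing outward like the other two. Leave the other two cassettes and the rest of the bench as they are.

Things in the scene. Friction and masses are not known exactly. Their poses are not given: they have to be found in the camera images.
- cassette: Plate to turn, 120 x 80 x 12 mm (its x, y, z), white, 120 g; origin at its centre. +z leaves the window face (round brown-red window, 56 mm), -z the back (black, two yellow bars). x lies along the slope; both ends are alike. At the start +z points into the backrest; when done +z points out of the rack and up, 60 degrees from vertical. Its top 55 mm stands free above the backrest.
- neighbour_a: A cassette of the same kind and size, already right way round (window showing). Same axes. Leave it.
- neighbour_b: The other cassette already right way round. Same axes. Leave it.
- rack: Fixed rack, grey base 160 x 322 x 12 mm, 90 mm high; origin at the centre of its underside, z up, y along the row of three bays (102 mm apart, the middle one at y 0), +x the way it faces (roughly to the robot's left). In each bay a cassette leans on an aluminium backrest sloping 60 degrees from horizontal (bottom edge towards +x), which reaches 65 mm up the slope.
- channel (a point): Foot of the backrest in the middle bay (rack x 30, y 0, z 32 mm), where a cassette's lower back edge rests on a ledge square to the backrest. The channel is 18 mm deep from the backrest to a blue front lip 10 mm high above the ledge. Bays are 97 mm wide between blue dividers that run 45 mm up the slope. The same in every bay. Axes as the rack's.
- tub: Bystander: clear round tub 96 mm across with a red lid, 60 mm high; origin at the centre of its underside.
- jar: Bystander: jar 60 mm across, 90 mm high; origin at the centre of its underside.
- tube: Bystander: standing tube 35 mm across, 114 mm high with a blue cap; origin at the centre of its underside.
- dish: Bystander: aluminium weighing dish 90 mm across, 16 mm high; origin at the centre of its underside.
- spatula: Bystander: spatula 180 mm long lying on the bench, along its x axis.

How it is judged:
By the outcome, as a careful person would: the job done as asked, in the order asked, and still so for the second after the job is handed in, with the robot touching nothing.
It also fails if it takes over 43 s, if anything falls off the work surface, if the arm or the gripper's body presses on something with over 40 N, if the wrist force passes 120 N, or if a joint passes its speed limit or range.

## Working session

There is one attempt and no reset: what is moved stays moved. The work goes in short steps, Python scripts to look and compute and a tool call to move; the robot and the scene stay as the last step left them, time stands still between calls to the robot, and variables do not carry over. Pictures are saved under pics/ and viewed, about 8 in all and at most 12, crops included, and the job is handed in when it is done.

Besides the shell and the picture viewer there is one more tool, called after "Call:" by a JSON object that holds its "method" and its "body". step_arm: Moves the arm, as the interface text tells. Its arguments: {"type":"object","properties":{"plan":{"type":"array","items":{"type":"array","items":{"type":"array","items":{"type":"number"}}}},"hand":{"type":"number"},"force":{"type":"number"}},"required":["plan"]}

```bash
mkdir -p pics; ls; cat > h.py <<'E'
import numpy as np, cv2
from plant import status, eyes, workorder
np.set_printoptions(precision=4,suppress=True)
def grab(n,f):
    d=eyes.get_image(n); cv2.imwrite(f'pics/{f}.png',cv2.cvtColor(np.array(d['pixels']),cv2.COLOR_RGB2BGR)); np.savez(f'pics/{f}.npz',**{k:np.array(v) for k,v in d.items()}); return d
def load(f): return np.load(f'pics/{f}.npz')
def ray(d,u,v): 
    r=np.linalg.inv(d['K'])@[u,v,1]; r=np.array(d['attitude'])@r; return r/np.linalg.norm(r)
def plane(d,u,v,z):
    r=ray(d,u,v); o=np.array(d['origin']); return o+r*(z-o[2])/r[2]
def proj(d,p):
    c=np.array(d['attitude']).T@(np.array(p)-d['origin']); q=d['K']@c; return q[:2]/q[2]
def tri(d1,p1,d2,p2):
    A=np.zeros((3,3));b=np.zeros(3)
    for d,p in((d1,p1),(d2,p2)):
        r=ray(d,*p);P=np.eye(3)-np.outer(r,r);A+=P;b+=P@d['origin']
    return np.linalg.solve(A,b)
E
python3 - <<'E'
from h import *
s=status.observe()
for k,v in s.items(): print(k,np.array(v))
a=grab('side','s0');b=grab('top','t0')
for d in(a,b): print(d['K'],d['origin'],d['attitude'])
cv2.imwrite('pics/c0.png',np.vstack([cv2.imread('pics/s0.png'),cv2.imread('pics/t0.png')])[:, :])
E
```

```text
pics
t 0.0
joints [58.4171  7.5157 85.3304  0.0007 87.259  -4.8945]
qd [ 0.0588  0.0176  0.0706  0.0383 -0.0154 -0.0024]
effort [ -0.0014 -56.9409 -50.0545  -0.       0.0149   0.    ]
ee_pos [0.2692 0.5356 0.2302]
eef_rot [[ 0.8935 -0.001   0.4491]
 [-0.4491 -0.0016  0.8935]
 [-0.0002 -1.     -0.0018]]
force [-0.3291 -0.0776 -0.1037]
torque [-0.0068 -0.0296 -0.0461]
finger_gap 1.0015422469187445
[[379.2341   0.     256.2121]
 [  0.     379.2341 178.487 ]
 [  0.       0.       1.    ]] [ 0.4261 -0.7852  0.5401] [[ 0.9762 -0.1242  0.1778]
 [-0.2157 -0.4709  0.8554]
 [-0.0225 -0.8734 -0.4865]]
[[405.1153   0.     253.2275]
 [  0.     405.1153 189.8117]
 [  0.       0.       1.    ]] [0.3412 0.0233 1.3655] [[-0.0373 -0.9788  0.2012]
 [-0.9993  0.0356 -0.0121]
 [ 0.0047 -0.2015 -0.9795]]
```

View pics/s0.png

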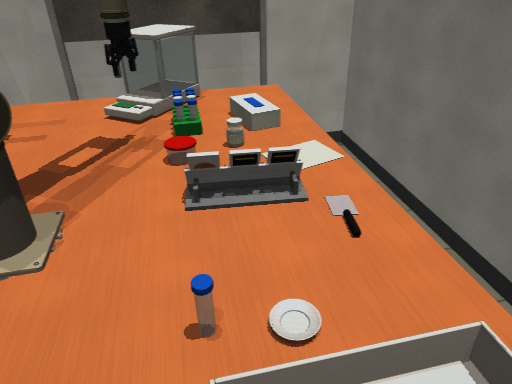

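View pics/t0.png

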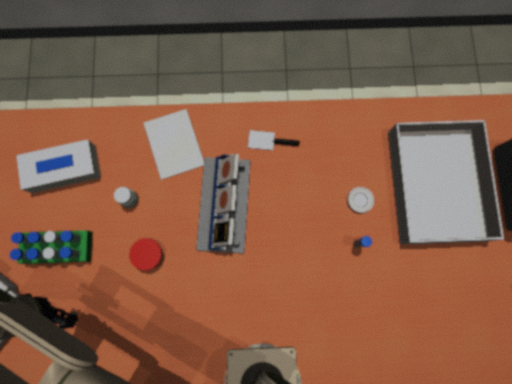

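Side view: the rack's left (near-robot) bay shows a white/brown face towards the rear, so that cassette is reversed. Top view: its back with yellow bars is at about (222,233) and the windows of the other two at about (227,170) and (226,200). Next I'll measure the rack.

```bash
python3 - <<'E'
from h import *
a=load('s0');b=load('t0')
t=cv2.cvtColor(b['pixels'],cv2.COLOR_RGB2BGR); s=cv2.cvtColor(a['pixels'],cv2.COLOR_RGB2BGR)
hsv=cv2.cvtColor(t,cv2.COLOR_BGR2HSV)
m=(~((hsv[...,0]<20)&(hsv[...,1]>120))).astype(np.uint8)*255   # not orange bench
roi=np.zeros_like(m);roi[152:262,194:256]=255;m&=roi
c=max(cv2.findContours(m,0,2)[0],key=cv2.contourArea);r=cv2.minAreaRect(c);print(r)
for p in cv2.boxPoints(r): print(p,plane(b,*p,0.012))
A=cv2.resize(t[145:265,185:265],None,fx=5,fy=5,interpolation=cv2.INTER_CUBIC)
B=cv2.resize(s[135:220,170:320],None,fx=2.6,fy=2.6,interpolation=cv2.INTER_CUBIC)
o=np.zeros((600,800,3),np.uint8);o[:,:400]=A;o[:B.shape[0],405:405+B.shape[1]]=B[:,:395];cv2.imwrite('pics/z.png',o)
E
```

```text
((220.78993225097656, 202.56362915039062), (56.367149353027344, 99.98920440673828), 1.5911402702331543)
[191.229  251.7564] [0.4178 0.2191 0.012 ]
[194.0054 151.8057] [0.7614 0.2072 0.012 ]
[250.3508 153.3709] [0.7487 0.0117 0.012 ]
[247.5744 253.3215] [0.4058 0.0332 0.012 ]
```

View pics/z.png

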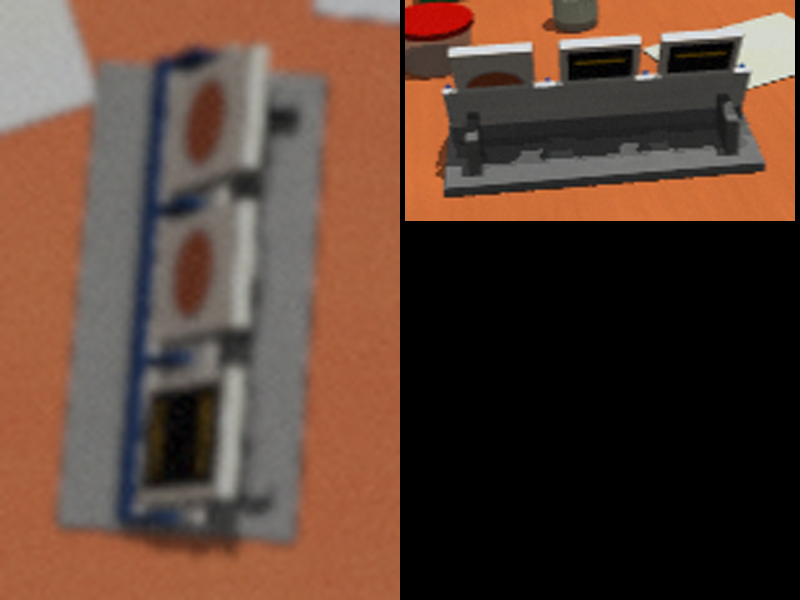

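```bash
cat >> h.py <<'E'
def rack(b=None):
    return np.load('rack.npy')
E
python3 - <<'E'
from h import *
a=load('s0');b=load('t0')
px=np.array([(98,65),(327,75),(295,540),(60,525)])/5+[185,145]-.0
P=np.array([plane(b,*p,0.012) for p in px]);print(P)
# rack coords: TL=(+80,-161) TR=(-80,-161) BR=(-80,161) BL=(80,161)
R=np.array([(80,-161),(-80,-161),(-80,161),(80,161)])/1000
c=P[:,:2].mean(0);Q=P[:,:2]-c
th=np.arctan2((R[:,0]*Q[:,1]-R[:,1]*Q[:,0]).sum(),(R*Q).sum())
print(c,np.degrees(th),np.linalg.norm(P[0]-P[1]),np.linalg.norm(P[1]-P[2]),np.linalg.norm(P[2]-P[3]))
T=np.eye(4);T[:2,:2]=[[np.cos(th),-np.sin(th)],[np.sin(th),np.cos(th)]];T[:2,3]=c;np.save('rack.npy',T)
def W(x,y,z):return (T@[x,y,z,1])[:3]
u=np.array([-.5,0,.8660]);n=np.array([.866,0,.5])
for y0 in(102,0,-102):
  for dy in(-40,40):
    for k,tt in((0,'back'),(12,'front')):
      p=(np.array([30,y0+dy,32])+120*u+k*n)/1000
      p=W(*p);print(y0,dy,tt,p,'top crop',(proj(b,p)-[185,145])*5,'side crop',(proj(a,p)-[170,135])*2.6+[405,0])
for p in [(30,102,32),(30,0,32)]: print(W(*np.array(p)/1000), np.degrees(np.arctan2(*W(*np.array(p)/1000)[1::-1])))
E
```

```text
[[0.7378 0.1708 0.012 ]
 [0.7249 0.0124 0.012 ]
 [0.4073 0.045  0.012 ]
 [0.4228 0.2    0.012 ]]
[0.5732 0.107 ] 84.49607751895655 0.1588502869508385 0.3192733907944158 0.15579575453004207
102 -40 back [0.5086 0.0831 0.1359] top crop [223.5819 364.8774] side crop [528.1393  44.7165]
102 -40 front [0.5096 0.0935 0.1419] top crop [206.0103 362.5529] side crop [527.3509  34.6398]
102 40 back [0.429  0.0908 0.1359] top crop [214.2358 496.4833] side crop [444.6181  50.7047]
102 40 front [0.4299 0.1011 0.1419] top crop [196.3867 494.7562] side crop [444.3588  40.5094]
0 -40 back [0.6101 0.0733 0.1359] top crop [235.151  201.9695] side crop [632.7192  37.2183]
0 -40 front [0.6111 0.0837 0.1419] top crop [217.9213 198.9283] side crop [631.2802  27.2895]
0 40 back [0.5305 0.081  0.1359] top crop [226.1096 329.2845] side crop [550.875   43.0864]
0 40 front [0.5315 0.0914 0.1419] top crop [208.6128 326.8012] side crop [549.9441  33.0419]
-102 -40 back [0.7116 0.0636 0.1359] top crop [246.3482  44.2971] side crop [735.2178  29.8694]
-102 -40 front [0.7126 0.0739 0.1419] top crop [229.4477  40.5862] side crop [733.1541  20.0846]
-102 40 back [0.632  0.0712 0.1359] top crop [237.5969 167.5276] side crop [655.0007  35.6208]
-102 40 front [0.633  0.0816 0.1419] top crop [220.4392 164.3381] side crop [653.4248  25.7234]
[0.4745 0.1467 0.032 ] 17.17821897208598
[0.5761 0.1369 0.032 ] 13.369259517416191
```

Call:
{"method": "step_arm", "body": {"plan": [[[1.3,-0.5,-1.1,1],[2.6,-1,-2.2,2],[3.9,-1.5,-3.2,3],[5.2,-2,-4.3,4],[6.5,-2.2,-5.3,5]]], "hand": -1, "force": 40}}

```text
t: 0.72
ee_pos: [0.3925, 0.2593, 0.314]
eef_rot: [[0.225, 0.001, 0.974], [-0.974, 0.0, 0.225], [-0.0, -1.0, 0.001]]
force: [1.7, 0.3, -0.4]
finger_gap: 1.0
```

```bash
cat >> h.py <<'E'
def to(p,psi=None):
    s=status.observe();R=np.array(s['eef_rot']);d=R.T@(np.array(p)-s['ee_pos'])/0.04
    z=np.degrees(np.arctan2(R[1,2],R[0,2]))
    print('t',s['t'],'pos',np.array(s['ee_pos']),'zang',z,'F',np.array(s['force']),'gap',s['finger_gap'],'j',np.array(s['joints']))
    print('shift units',d,'yaw',None if psi is None else (z-psi)/10)
E
python3 -c "
from h import *
to([0.469,0.09,0.32],-5.5)"
```

```text
t 0.725 pos [0.3925 0.2593 0.314 ] zang 13.015151492771837 F [ 1.739   0.2793 -0.3588] gap 0.9996402378410687 j [ 27.2073 -14.0455  97.4224  -0.0004  96.5659  14.1921]
shift units [ 4.5553 -0.1501  0.9113] yaw 1.8515151492771835
```

Call:
{"method": "step_arm", "body": {"plan": [[[1.5,0,0.3,0.6],[3.0,0,0.6,1.2],[4.55,-0.1,0.9,1.85],[4.55,-0.1,0.9,1.85],[4.55,-0.1,0.9,1.85]]]}}

```text
t: 1.35
ee_pos: [0.4687, 0.0921, 0.3168]
eef_rot: [[-0.091, -0.001, 0.996], [-0.996, 0.0, -0.091], [-0.0, -1.0, -0.001]]
force: [-0.1, 0.4, -0.6]
finger_gap: 0.998
```

```bash
python3 -c "
from h import *
to([0.469,0.09,0.32],-5.5)
d=grab('wrist','w0');print(d['K'],d['origin'],d['attitude'])
im=cv2.imread('pics/w0.png');cv2.imwrite('pics/w0b.png',cv2.resize(im,(800,600),interpolation=cv2.INTER_CUBIC))"
```

```text
t 1.35 pos [0.4687 0.0921 0.3168] zang -5.210101717768052 F [-0.1193  0.4262 -0.6381] gap 0.9984388604399091 j [  4.9462 -12.7632  96.0475   0.0269  96.768   10.1595]
shift units [ 0.0523 -0.0795  0.0114] yaw 0.0289898282231948
[[297.3186   0.     258.0461]
 [  0.     297.3186 192.1011]
 [  0.       0.       1.    ]] [0.4758 0.1651 0.459 ] [[ 0.9959 -0.086  -0.0276]
 [-0.0903 -0.9533 -0.2882]
 [-0.0015  0.2895 -0.9572]]
```

View pics/w0b.png

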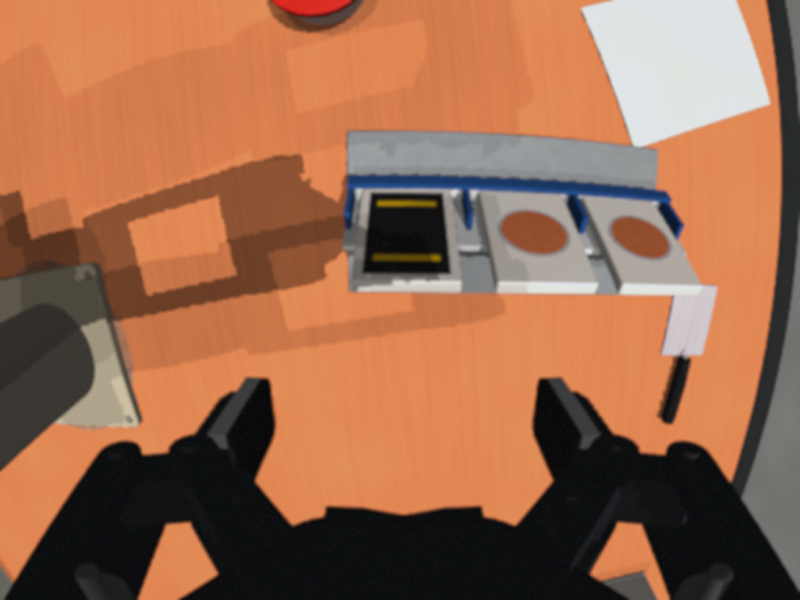

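```bash
cat >> h.py <<'E'
def fray(d,u,v):
    K=d['K'];x=(u-K[0,2])/K[0,0];y=(v-K[1,2])/K[1,1];r=np.hypot(x,y)
    return np.array(d['attitude'])@np.array([x/r*np.sin(r),y/r*np.sin(r),np.cos(r)])
def fplane(d,u,v,z):
    r=fray(d,u,v);o=np.array(d['origin']);return o+r*(z-o[2])/r[2]
E
python3 - <<'E'
from h import *
d=load('w0');T=np.load('rack.npy');Ti=np.linalg.inv(T)
for n,(u,v),z in [('baseL',(347,131),.012),('baseR',(656,152),.012),('backtopL',(350,291),.1359),('backtopR',(461,291),.1359),('fronttopL',(353,279),.1419),('fronttopR',(460,279),.1419),
 ('midL',(494,291),.1359),('midR',(597,292),.1359),('lipL',(347,181),.050),('lipR',(668,197),.050)]:
    p=fplane(d,(u+.5)/1.5625-.5,(v+.5)/1.5625-.5,z);print(n,p,'rack mm',(Ti@[*p,1])[:3]*1000)
im=cv2.imread('pics/w0.png')[75:200,210:310];cv2.imwrite('pics/w0c.png',cv2.resize(im,None,fx=4.8,fy=4.8,interpolation=cv2.INTER_CUBIC))
E
```

```text
baseL [0.4247 0.2024 0.012 ] rack mm [ 80.7008 156.9236  12.    ]
baseR [0.7406 0.1683 0.012 ] rack mm [  76.9902 -160.7358   12.    ]
backtopL [0.4285 0.0784 0.1359] rack mm [-42.4086 141.3013 135.9   ]
backtopR [0.5087 0.0712 0.1359] rack mm [-41.9136  60.7377 135.9   ]
fronttopL [0.4325 0.0886 0.1419] rack mm [-31.9008 138.219  141.9   ]
fronttopR [0.5079 0.0818 0.1419] rack mm [-31.4281  62.5718 141.9   ]
midL [0.5331 0.069  0.1359] rack mm [-41.7104  36.2895 135.9   ]
midR [0.6149 0.0612 0.1359] rack mm [-41.6578 -45.9314 135.9   ]
lipL [0.4246 0.1552 0.05  ] rack mm [ 33.6577 152.5102  50.    ]
lipR [0.7312 0.1239 0.05  ] rack mm [  31.9782 -155.7088   50.    ]
```

View pics/w0c.png

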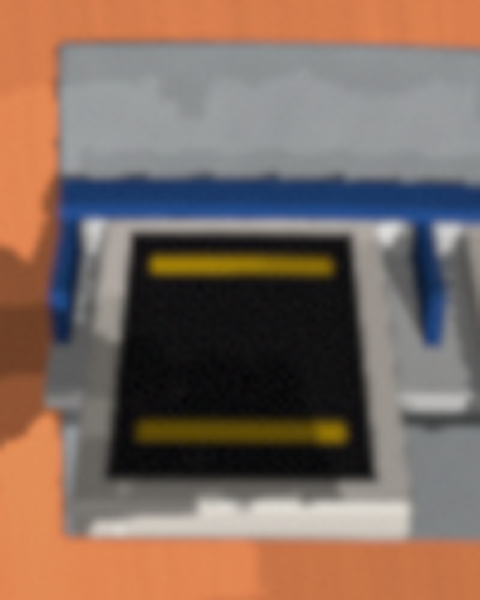

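```bash
python3 - <<'E'
from h import *
a=load('s0');w=load('w0')
g=lambda d:cv2.cvtColor(d['pixels'],cv2.COLOR_RGB2GRAY).astype(int)
G=g(a);print('side col203 rows146..175',G[146:176,203]);print('side row 156 cols 180..226',G[156,180:227])
G=g(w);print('wrist col272 rows 160..195',G[160:196,272]);print('wrist row 183 220..232',G[183,220:233],G[183,286:300])
# rays: wrist col-> (268,y), side
def tr(o1,r1,o2,r2):
    A=np.zeros((3,3));b=np.zeros(3)
    for o,r in((o1,r1),(o2,r2)):
        P=np.eye(3)-np.outer(r,r);A+=P;b+=P@o
    return np.linalg.solve(A,b)
T=np.load('rack.npy');Ti=np.linalg.inv(T)
for vs in(152.5,153.5,154.5,155.5,156.5):
  # side ray intersect with wrist plane-of-row: use same rack lateral y
  for vw in (177,186.7):
    o=np.array(a['origin']);r=ray(a,203,vs);n=np.cross(fray(w,250,vw),fray(w,270,vw));t=n@(w['origin']-o)/(n@r);p=o+t*r
    print(vs,vw,p,(Ti@[*p,1])[:3]*1000)
E
```

```text
side col203 rows146..175 [135 136 135 134 135 135 197 216 216 191  67  68  68  68  69  70  58  38
  35  34  36  31  60  71  63  63  64  64  61  62]
side row 156 cols 180..226 [ 64  64  63  61  62  63 123 203 195 184 165 155 141 134 121 107  92  87
  82  75  72  69  69  67  67  67  65  68  72  71  69  69  69  68  70  71
  68  70  79 111 135 133 135 133 131 136 135]
wrist col272 rows 160..195 [ 12  19  37  58  71  71  60  37  16  10  12   8  13  19  41  71  93 108
 129 162 196 212 209 205 202 196 178 153 138 135 136 135 135 136 135 135]
wrist row 183 220..232 [159 156 146 134 128 119 113 114 121 140 156 161 163] [205 205 205 204 204 206 204 204 190 160 135 127 128 128]
152.5 177 [0.473  0.0855 0.1384] [-31.0164  97.6998 138.3879]
152.5 186.7 [0.4724 0.0756 0.143 ] [-40.9249  97.2801 142.957 ]
153.5 177 [0.4727 0.085  0.1359] [-31.6272  97.9213 135.9287]
153.5 186.7 [0.4721 0.075  0.1406] [-41.6038  97.4958 140.5607]
154.5 177 [0.4724 0.0844 0.1335] [-32.2388  98.143  133.4662]
154.5 186.7 [0.4719 0.0743 0.1382] [-42.2835  97.7117 138.1615]
155.5 177 [0.4721 0.0838 0.131 ] [-32.8513  98.365  131.0003]
155.5 186.7 [0.4716 0.0737 0.1358] [-42.964   97.9279 135.7594]
156.5 177 [0.4718 0.0832 0.1285] [-33.4646  98.5873 128.5311]
156.5 186.7 [0.4713 0.073  0.1334] [-43.6453  98.1444 133.3545]
```

Call:
{"method": "step_arm", "body": {"plan": [[[-0.1,1.4,0.05,0.04],[-0.1,2.8,0.05,0.04],[-0.1,4.0,0.05,0.04],[-0.1,4.0,0.05,0.04],[-0.1,4.0,0.05,0.04]]]}}

```text
t: 2.02
ee_pos: [0.4721, 0.097, 0.1594]
eef_rot: [[-0.095, 0.002, 0.995], [-0.995, 0.0, -0.095], [-0.001, -1.0, 0.002]]
force: [-0.5, -0.6, 1.5]
finger_gap: 1.0
```

```bash
python3 -c "
from h import *
to([0.471,0.096,0.08],-5.6)
d=grab('wrist','w1')
im=cv2.imread('pics/w1.png')[150:384,130:390];cv2.imwrite('pics/w1b.png',cv2.resize(im,None,fx=2.5,fy=2.5,interpolation=cv2.INTER_CUBIC))"
```

```text
t 2.025 pos [0.4721 0.097  0.1594] zang -5.474423573241865 F [-0.4826 -0.6348  1.4705] gap 0.9999576516650784 j [  5.5126  -8.609  108.8357   0.006   79.6484  10.9859]
shift units [ 0.0294  1.9841 -0.0285] yaw 0.01255764267581343
```

View pics/w1b.png

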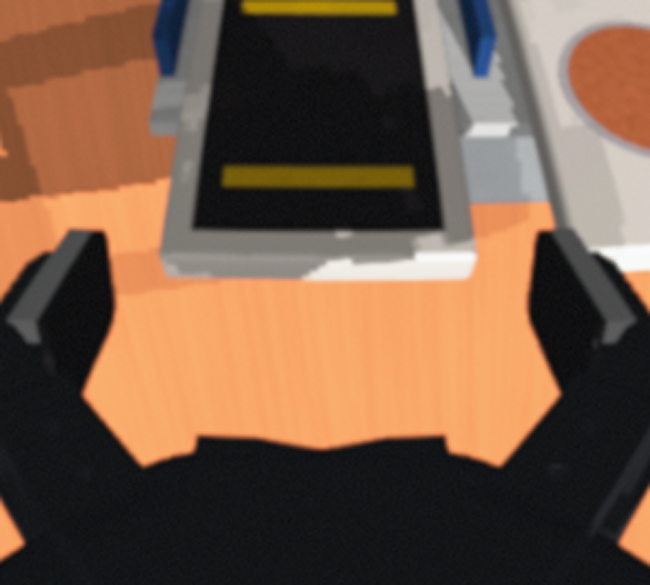

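Call:
{"method": "step_arm", "body": {"plan": [[[0.03,0.8,-0.03,0],[0.03,1.5,-0.03,0],[0.03,2.0,-0.03,0],[0.03,2.0,-0.03,0],[0.03,2.0,-0.03,0]]]}}

```text
t: 2.7
ee_pos: [0.4718, 0.0951, 0.0796]
eef_rot: [[-0.097, 0.004, 0.995], [-0.995, 0.0, -0.097], [-0.001, -1.0, 0.004]]
force: [0.8, 0.0, 0.4]
finger_gap: 1.003
```

Call:
{"method": "step_arm", "body": {"plan": [[[0,0,0,0],[0,0,0,0],[0,0,0,0],[0,0,0,0],[0,0,0,0]]], "hand": 1, "force": 40}}

```text
t: 3.32
ee_pos: [0.4718, 0.0951, 0.0797]
eef_rot: [[-0.097, 0.004, 0.995], [-0.995, 0.001, -0.097], [-0.001, -1.0, 0.004]]
force: [-0.9, 0.7, 6.2]
finger_gap: 0.931
```

```bash
python3 -c "
from h import *
to([0.471,0.096,0.08],-5.6)
d=grab('wrist','w2');grab('side','s2')
im=cv2.imread('pics/w2.png')[150:384,130:390];s=cv2.imread('pics/s2.png')[115:225,165:325]
A=cv2.resize(im,None,fx=1.7,fy=1.7);B=cv2.resize(s,None,fx=2.2,fy=2.2);o=np.zeros((400,800,3),np.uint8);o[:A.shape[0],:A.shape[1]]=A;o[:B.shape[0],445:445+B.shape[1]]=B
cv2.imwrite('pics/w2b.png',o)"
```

```text
t 3.325 pos [0.4718 0.0951 0.0797] zang -5.588474348059074 F [-0.9383  0.7374  6.2209] gap 0.9314292754801541 j [  5.2835  -3.7861 113.1886   0.0091  70.376   10.8688]
shift units [-0.0204 -0.0087 -0.0219] yaw 0.0011525651940925918
```

View pics/w2b.png

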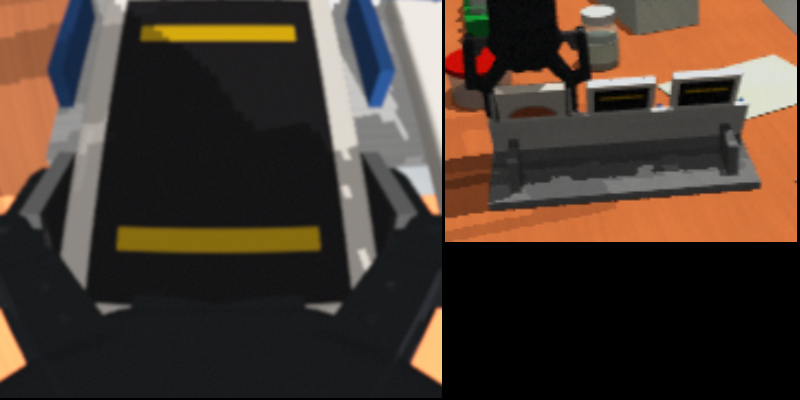

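Call:
{"method": "step_arm", "body": {"plan": [[[-0.07,-0.06,0,0],[-0.13,-0.1,0,0],[-0.28,-0.19,0,0],[-0.43,-0.27,0,0],[-0.59,-0.33,0,0]]]}}

```text
t: 4.05
ee_pos: [0.472, 0.117, 0.0901]
eef_rot: [[-0.098, -0.001, 0.995], [-0.995, -0.003, -0.098], [0.003, -1.0, -0.001]]
force: [0.7, -7.3, -4.8]
finger_gap: 0.927
```

Call:
{"method": "step_arm", "body": {"plan": [[[-0.13,-0.03,0,0],[-0.26,-0.05,0,0],[-0.39,-0.07,0,0],[-0.5,-0.07,0,0],[-0.5,-0.07,0,0]]]}}

```text
t: 4.68
ee_pos: [0.4738, 0.1366, 0.0931]
eef_rot: [[-0.097, -0.001, 0.995], [-0.995, -0.004, -0.097], [0.004, -1.0, -0.001]]
force: [-1.2, -10.4, -0.7]
finger_gap: 0.923
```

```bash
python3 -c "
from h import *
to([0.47,0.096,0.3],-5.6)
d=grab('wrist','w3');grab('side','s3')
im=cv2.imread('pics/w3.png')[150:384,130:390];s=cv2.imread('pics/s3.png')[115:225,165:325]
A=cv2.resize(im,None,fx=1.7,fy=1.7);B=cv2.resize(s,None,fx=2.2,fy=2.2);o=np.zeros((400,800,3),np.uint8);o[:A.shape[0],:A.shape[1]]=A;o[:B.shape[0],445:445+B.shape[1]]=B
cv2.imwrite('pics/w3b.png',o)"
```

```text
t 4.675 pos [0.4738 0.1366 0.0931] zang -5.590501882541527 F [ -1.236  -10.4102  -0.6646] gap 0.9234221028974524 j [ 10.2651  -2.529  110.4555  -0.2043  72.1851  15.9182]
shift units [ 1.0387 -5.1686 -0.0011] yaw 0.0009498117458472954
```

View pics/w3b.png

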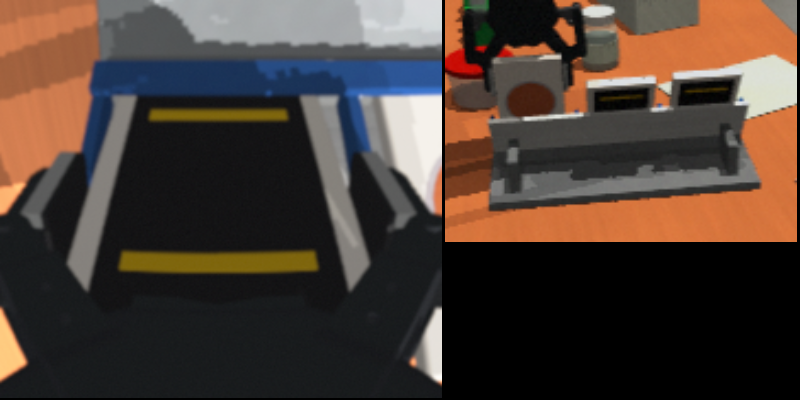

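```bash
python3 - <<'E'
from h import *
from scipy.optimize import fsolve,brentq
psi=np.radians(-5.6);ex=np.array([-np.sin(psi)*1,np.cos(psi),0]) # rack x dir
ex=np.array([0.0976,0.9952,0]);ez=np.array([0,0,1])
w0=load('w0');w3=load('w3')
P0=np.array([.4702,.0865,.141]);n=.866*ex+.5*ez;uu=-.5*ex+.866*ez
def hit(d,u,v,P,n): r=fray(d,u,v);o=np.array(d['origin']);return o+r*(n@(P-o))/(n@r)
b=[hit(w0,260,v,P0,n) for v in(130.2,165)]
s=[120+(q-P0)@uu for q in b];print('bars s',s); D=s[1]-s[0]
for off in (.029,.031,.033):
  G=np.array([.4738,.1366,.0931+off])
  def f(t,full=False):
    nn=np.cos(t)*ex+np.sin(t)*ez; u2=-np.sin(t)*ex+np.cos(t)*ez  # lean back t
    q=[hit(w3,258,v,G+.006*nn,nn) for v in(217.6,304)]
    ss=[(x-G)@u2*1000 for x in q]
    return ss if full else ss[1]-ss[0]-D*1000
  for t in range(-30,41,10): print(t,round(f(np.radians(t)),2),end=' ')
  print()
  try:
    t=brentq(f,np.radians(-25),np.radians(25));print(off,np.degrees(t),f(t,True))
  except Exception as e: print(e)
E
```

```text
bars s [np.float64(119.9103395743806), np.float64(119.98018284211393)]
-30 -90.07 -20 572.91 -10 65.85 0 13.34 10 -7.62 20 -18.67 30 -25.16 40 -29.07 
f(a) and f(b) must have different signs
-30 -103.75 -20 590.67 -10 66.85 0 13.34 10 -7.87 20 -19.01 30 -25.55 40 -29.5 
f(a) and f(b) must have different signs
-30 -117.44 -20 608.43 -10 67.85 0 13.34 10 -8.12 20 -19.35 30 -25.94 40 -29.93 
f(a) and f(b) must have different signs
```

Call:
{"method": "step_arm", "body": {"plan": [[[-0.06,0,0,0],[-0.13,0,0,0],[-0.2,0,0,0],[-0.2,0,0,0],[-0.2,0,0,0]]]}}

```text
t: 5.4
ee_pos: [0.4747, 0.1446, 0.0931]
eef_rot: [[-0.098, -0.001, 0.995], [-0.995, -0.003, -0.098], [0.003, -1.0, -0.001]]
force: [-0.4, -9.4, -0.8]
finger_gap: 0.919
```

```bash
cat >> h.py <<'E'
ex=np.array([0.0976,0.9952,0]);ez=np.array([0,0,1])
def hit(d,u,v,P,n): r=fray(d,u,v);o=np.array(d['origin']);return o+r*(n@(P-o))/(n@r)
def lean(d,v1,v2,G,ex=ex,col=258,D=69.8):
  for t in np.arange(-14,35,.5):
    a=np.radians(t);nn=np.cos(a)*ex+np.sin(a)*ez;u2=-np.sin(a)*ex+np.cos(a)*ez
    ss=[(hit(d,col,v,G+.006*nn,nn)-G)@u2*1000 for v in(v1,v2)]
    if ss[1]-ss[0]<D: return t,ss
def bars(d):
    im=np.array(d['pixels']);h=cv2.cvtColor(im,cv2.COLOR_RGB2HSV)
    m=((h[...,0]>18)&(h[...,0]<35)&(h[...,1]>130)&(h[...,2]>60)).astype(np.uint8)
    m[:,:190]=0;m[:,330:]=0;m[:150]=0
    n,_,st,c=cv2.connectedComponentsWithStats(m)
    return [(c[i],st[i][:4]) for i in range(1,n) if st[i,4]>60]
E
python3 -c "
from h import *
to([0.47,0.096,0.3],-5.6)
print(bars(load('w3')))
d=grab('wrist','w4');b=bars(d);print(b);s=status.observe()
v=sorted(c[1] for c,_ in b);print(lean(d,v[0],v[-1],np.array(s['ee_pos'])+[0,0,.031],col=b[0][0][0]))"
```

```text
t 5.4 pos [0.4747 0.1446 0.0931] zang -5.609739638644835 F [-0.429  -9.3971 -0.8023] gap 0.9191155426948007 j [ 11.1449  -2.0546 109.9953  -0.1701  72.1525  16.8069]
shift units [ 1.2383 -5.1687 -0.0015] yaw -0.0009739638644835402
[(array([258.    , 217.0211]), array([217, 214,  83,   7], dtype=int32)), (array([258.4034, 303.8321]), array([200, 297, 118,  14], dtype=int32))]
[(array([258.1629, 227.2027]), array([218, 224,  81,   7], dtype=int32)), (array([257.7453, 307.2424]), array([200, 301, 117,  13], dtype=int32))]
(np.float64(0.5), [np.float64(-41.913309990959064), np.float64(27.591473723899757)])
```

Call:
{"method": "step_arm", "body": {"plan": [[[0,-0.3,0,0],[0,-1.2,0,0],[0,-2.4,0,0],[0,-3.6,0,0],[0,-3.9,0,0]]]}}

```text
t: 6.08
ee_pos: [0.4767, 0.1468, 0.2536]
eef_rot: [[-0.097, 0.006, 0.995], [-0.995, 0.002, -0.097], [-0.002, -1.0, 0.006]]
force: [0.6, 0.1, -2.0]
finger_gap: 0.918
```

Call:
{"method": "step_arm", "body": {"plan": [[[1.3,0,0.25,1],[2.6,0,0.5,2],[3.9,0,0.75,3],[5.2,0,1.0,4],[6.5,0,1.28,5]]]}}

```text
t: 6.7
ee_pos: [0.5001, -0.1188, 0.248]
eef_rot: [[-0.828, -0.001, 0.561], [-0.561, 0.001, -0.828], [0.001, -1.0, -0.002]]
force: [0.7, 0.6, -2.0]
finger_gap: 0.919
```

Call:
{"method": "step_arm", "body": {"plan": [[[0,0,0,1],[0,0,0,2],[0,0,0,3],[0,0,0,4.1],[0,0,0,4.1]]]}}

```text
t: 7.32
ee_pos: [0.5002, -0.1172, 0.248]
eef_rot: [[-0.994, -0.002, -0.114], [0.114, 0.001, -0.994], [0.002, -1.0, -0.001]]
force: [-0.1, -0.8, -2.2]
finger_gap: 0.918
```

```bash
python3 -c "
from h import *
to([0.50,-0.12,0.12],-96.4)
grab('side','s5')
s=cv2.imread('pics/s5.png')[80:290,180:400]
cv2.imwrite('pics/s5b.png',cv2.resize(s,None,fx=2.8,fy=2.8,interpolation=cv2.INTER_CUBIC))"
```

```text
t 7.325 pos [ 0.5002 -0.1172  0.248 ] zang -96.53323265985058 F [-0.0858 -0.771  -2.1949] gap 0.9183903570210372 j [-18.9139  -6.2627  97.3582   0.0089  89.0144  77.6192]
shift units [-0.0096  3.2007  0.0718] yaw -0.01332326598505773
```

View pics/s5b.png

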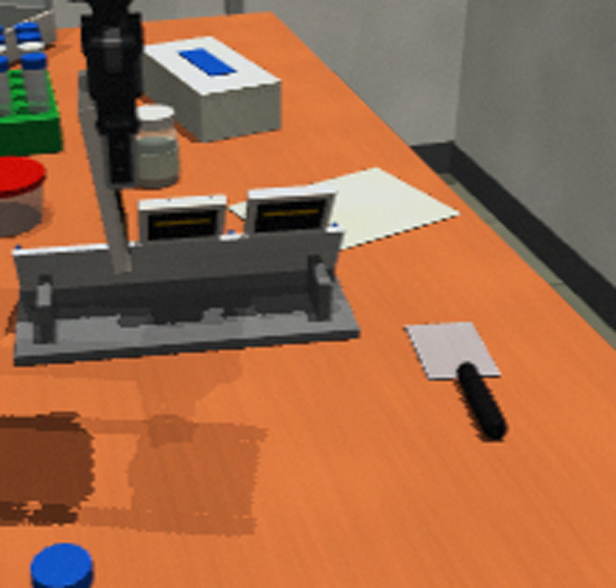

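```bash
python3 - <<'E'
from h import *
d=load('s5');s=status.observe();R=np.array(s['eef_rot']);Q=np.array(s['ee_pos'])+.04*R[:,2];n=R[:,2]
o=np.array(d['origin'])
def H(u,v): r=ray(d,u,v);p=o+r*(n@(Q-o))/(n@r)-s['ee_pos'];return p@R[:,0]*1000,p[2]*1000
for v in range(104,184,5):
    row=d['pixels'][v].astype(int)[202:232]; print(v,row.sum(1)//3)
for p in[(80,75),(113,270),(131,268),(95,190),(119,190)]:print(p,H(180+p[0]/2.8,80+p[1]/2.8))
E
```

```text
104 [133 133 132 133 134 134 134 132 111  37  16  15  13  14  12  15  22  22
  25  23  23  19  11  10   9  16  21  26  47  80]
109 [130 129 130 131 132 120  74  71  64  35  17  17  13  15  11  10  13  11
   5  13  13  14  12  10  11  15  17  28  39  68]
114 [132 132 131 131 131 126 102  93  93  81  38   8  11  13  12  12  12   9
   8   9  11  10  12   9  13  16  13  20  48  70]
119 [132 133 133 134 132 127 106 103  87  92  89  80  50  14   9  13   8  10
   9   8  10   7  13  10  10  12  89 189 223 222]
124 [131 132 133 132 131 132 124  87  89  87  85  76  26   4  12  19  24  22
  23  24  24  21  25  25  20  10  11  25  61  87]
129 [ 90 124 131 132 125 131 130 122  86  88  86  88  88  82  65  51  31  10
   9   7   8   8   8  13  30  52  94 145 133 123]
134 [113 116 130 131 130 131 130 131 123  94  91  89  90  86  72  56  45  12
  11  12  11  10   8  10  27  55  62  70  75  76]
139 [129 130 130 129 131 130 131 132 134 127 102  89  89  89  83  63  50  26
  10   5  10  12   6  11  18  38  60  73  85  86]
144 [131 131 132 131 132 133 132 134 132 134 127  97  89  89  83  71  57  36
   7  1
[... 545 characters left out ...]
  72]
169 [224 217 188 189 179 148 148 150 138 108 109  98  69  65  68  66  73  83
  89  88  88  82  80  63  45  68  68  68  70  67]
174 [65 65 67 65 66 66 68 68 68 67 67 69 66 68 67 68 66 69 77 90 88 88 89 94
 96 69 69 70 69 69]
179 [69 67 67 70 68 66 64 66 69 69 66 68 66 68 67 67 67 67 67 70 69 68 68 68
 67 67 69 69 69 70]
(80, 75) (np.float64(18.890332036435705), np.float64(85.25148861411571))
(113, 270) (np.float64(7.901726601957355), np.float64(-51.63162224695558))
(131, 268) (np.float64(-4.266176146141643), np.float64(-51.07234588101125))
(95, 190) (np.float64(15.536839174910309), np.float64(8.034483982084756))
(119, 190) (np.float64(0.11106248874350164), np.float64(6.943403280568555))
```

```bash
cat >> h.py <<'E'
def sideH(d,s,off=.04):
    R=np.array(s['eef_rot']);n=R[:,2]*np.sign(-R[1,2]);Q=np.array(s['ee_pos'])+off*n;o=np.array(d['origin'])
    def H(u,v): r=ray(d,u,v);p=o+r*(n@(Q-o))/(n@r)-s['ee_pos'];return np.array([p@R[:,0]*1000,p[2]*1000])
    return H
E
python3 - <<'E'
from h import *
d=load('s5');s=status.observe()
for off in(.04,-.04):
  H=sideH(d,s,off);pts=[(207.3,114),(208.6,124),(211.5,139),(214,149),(216.2,159),(219.8,174),(220,176),(226.8,175)]
  q=np.array([H(*p) for p in pts]);print(q);a=q[1]-q[5];print(np.degrees(np.arctan2(a[0],a[1])))
E
```

```text
[[ 22.1131  72.5374]
 [ 21.3757  54.1909]
 [ 18.5487  25.5923]
 [ 15.5775   5.7667]
 [ 13.0659 -14.6056]
 [  8.5963 -46.3586]
 [  8.5096 -50.6592]
 [ -4.3827 -49.5433]]
7.243186895690971
[[ 24.9102  44.7649]
 [ 24.0795  24.0956]
 [ 20.8946  -8.1238]
 [ 17.5472 -30.4595]
 [ 14.7176 -53.411 ]
 [  9.6821 -89.1842]
 [  9.5845 -94.0292]
 [ -4.9401 -92.7721]]
7.243186895690972
```

Call:
{"method": "step_arm", "body": {"plan": [[[0,1.4,0,0],[0,2.8,0,0],[0,4.0,0,0],[0,4.6,0,0],[0,4.7,0,0]]]}}

```text
t: 8.0
ee_pos: [0.4986, -0.1167, 0.0587]
eef_rot: [[-0.994, -0.005, -0.111], [0.111, 0.002, -0.994], [0.005, -1.0, -0.001]]
force: [-0.0, 0.7, -1.9]
finger_gap: 0.919
```

Call:
{"method": "step_arm", "body": {"plan": [[[0,0.06,0,0],[0,0.12,0,0],[0,0.18,0,0],[0,0.18,0,0],[0,0.18,0,0]]], "force": 25}}

```text
t: 8.62
ee_pos: [0.5018, -0.1179, 0.0554]
eef_rot: [[-0.993, 0.002, -0.115], [0.115, -0.001, -0.993], [-0.002, -1.0, 0.0]]
force: [-0.7, -0.4, 5.7]
finger_gap: 0.919
```

Call:
{"method": "step_arm", "body": {"plan": [[[0,0.08,0,0],[-0.08,0.12,0,0],[-0.16,0.12,0,0],[-0.24,0.12,0,0],[-0.24,0.12,0,0]]]}}

```text
t: 9.25
ee_pos: [0.512, -0.1194, 0.0512]
eef_rot: [[-0.993, 0.004, -0.115], [0.115, -0.001, -0.993], [-0.004, -1.0, 0.001]]
force: [-0.3, -0.4, 0.0]
finger_gap: 0.573
```

```bash
python3 - <<'E'
from h import *
to([0.5,-.12,.055],-96.4)
d=grab('side','s6')
for v in range(180,256,6): print(v,(d['pixels'][v].astype(int).sum(1)//3)[200:236])
E
```

```text
t 9.25 pos [ 0.512  -0.1194  0.0512] zang -96.59002769926764 F [-0.3039 -0.3884  0.0293] gap 0.5726082059264173 j [-18.711    5.3778 107.2247  -0.0103  67.1637  77.8829]
shift units [ 0.2973 -0.0957  0.0487] yaw -0.019002769926763106
180 [69 70 70 69 68 71 69 70 72 70 70 71 73 69 72 69 69 55 27 11 13 10 10 10
 11 13 11 14 13  9 11 12  8 15 12 10]
186 [41 43 43 43 43 42 40 42 42 43 45 42 41 39 43 41 41 43 39 40 41 39 29 11
 10 14 13 11 13 11 15  8 13 15 12 14]
192 [ 36  38  37  36  35  35  36  36  35  35  39  37  38  36  38  37  41  70
 115 112 113 112  94  29   9  16  10   9  13  17  42  76  77  75  67  41]
198 [105 128 126 127 127 129 127 125 126 122 115 115 115 115 115 113 116 112
  92  76  74  74  76  63  34  16  17  16   7   9  25  56  72  71  72  55]
204 [126 126 127 127 129 128 129 127 128 129 131 128 127 129 126 127 126 114
 103  98  97  97  98  86  43  10  15  14  10  11  13  21  29  24  26  27]
210 [137 137 137 137 136 136 137 137 137 135 134 135 134 136 135 136 133 135
 125 102 111 111 108  98  73  22  55  91  38  12   8  12  12  10   9   9]
216 [122 125 125 125 125 124 123
[... 216 characters left out ...]
  91  92  92  80  39  13  27  46  36  11  10   7  10]
228 [53 50 51 49 52 52 53 51 50 50 55 53 53 55 50 52 57 65 38 47 54 50 73 92
 90 92 92 87 57 25 53 55 19 12 14 14]
234 [ 74  73  74  74  73  72  73  74  73  76  75  75  73  75  76  75  75  72
  73  72  72  76  74  79  91  91  91  93  89  71  14  27  73 116 104 103]
240 [ 73  74  71  73  74  70  71  72  73  73  74  74  74  75  74  73  73  75
  76  72  72  75  74  72  73  81  95  90  91  92  76  35  37  72 101 100]
246 [74 71 72 74 73 74 72 72 71 70 72 72 74 76 73 73 75 74 70 71 73 72 72 75
 64 54 70 91 90 91 92 77 33 40 56 86]
252 [73 73 71 73 71 71 75 72 70 72 71 73 71 74 74 75 72 73 72 71 70 72 71 73
 68 59 51 65 89 91 93 92 88 71 50 60]
```

```bash
python3 - <<'E'
from h import *
w=grab('wrist','w6')
s=cv2.imread('pics/s6.png')[150:290,160:300];A=cv2.resize(s,None,fx=3,fy=3,interpolation=cv2.INTER_CUBIC)
B=cv2.resize(cv2.imread('pics/w6.png')[150:384,110:400],None,fx=1.3,fy=1.3)
o=np.zeros((420,800,3),np.uint8);o[:,:420]=A;o[:B.shape[0],422:422+B.shape[1]]=B[:,:378];cv2.imwrite('pics/v6.png',o)
E
```

```text
(no output)
```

View pics/v6.png

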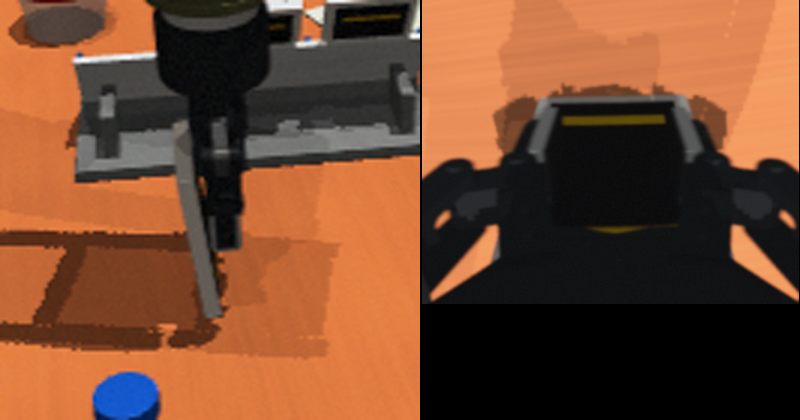

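```bash
python3 - <<'E'
from h import *
to([0.5,-.12,.055],-96.4)
d=grab('side','s7')
for v in range(186,256,12): print(v,(d['pixels'][v].astype(int).sum(1)//3)[170:236])
E
```

```text
t 9.35 pos [ 0.5102 -0.1186  0.0493] zang -96.5861442621554 F [-0.6866  0.0467 -0.1895] gap 0.38157292681395705 j [-18.7007   5.4477 107.3725   0.0051  67.1781  77.8835]
shift units [ 0.2481 -0.1419  0.0639] yaw -0.018614426215539482
186 [138 139 139 136 135 137 136 137 138 136 137 135 135 135 137 137 123  63
  41  40  42  43  49  86 127 122 114 102  53  40  45  40  42  45  44  44
  44  42  41  43  41  43  41  41  42  39  41  41  42  40  39  35  15  11
  13  12   5  12  13  10  12  10  16  14  15  16]
198 [130 127 129 129 127 129 129 127 129 128 127 114  63  63  61  77 119 118
 119 120 119 102  52  54  50  43  44  45  48  68 105 128 127 127 126 128
 126 123 121 124 114 116 115 113 123 138 127  90  74  63  47  85 116  98
  25  13   8  13  10  27  67  99  97  99  84  25]
210 [132 129 130 127 124 126 125 128 127 128 128 128 128 129 112  46  44  42
  43  42  43  44  69 105  98 102  87 135 133 135 136 135 136 137 137 136
 136 136 136 136 134 136 137 131 133 135 127  97 102 102  71  30  21  20
  64 124 121  50  10  13  11  15  20  18  11  12]
222 [136 135 130 136 129 125 124 123 126 125 126 127 125 125 124 126 125 125
 125 126 125 125 124 123 122 123 122 125 127 124 124 125 123 125 124 126
 127 125 125 127 124 125 125 129 125 124 122 110  94  94  90  92  92  83
  46   4  10  21  54  58  39  13  12   7  10  11]
234 [121 118 118 119 116 118 117 117 115 117 105  51  53  50  52  53  51  58
  74  73  76  72  73  73  73  73  74  74  71  74  73  74  73  75  75  72
  74  74  76  76  74  75  73  73  73  76  73  74  73  72  72  76  89  92
  94  93  92  71  17  17  34  65 105 102 103 104]
246 [119 116 117 119 102  51  51  52  53  52  52  54  52  60  72  73  73  73
  73  74  74  73  73  73  72  72  74  74  70  74  72  73  75  75  75  73
  74  72  71  72  72  74  75  74  74  75  75  71  71  72  70  62  51  49
  44  64  93  92  91  90  84  53  24  43  65 106]
```

The cassette slipped out of the pads and is falling back-up onto clear bench. I'll raise the gripper, open it and locate the plate.

Call:
{"method": "step_arm", "body": {"plan": [[[0,-0.6,0,0],[0,-1.6,0,0],[0,-2.8,0,0],[0,-3.8,0,0],[0.5,-3.8,0,0]]], "hand": -1}}

```text
t: 10.02
ee_pos: [0.4925, -0.1169, 0.2051]
eef_rot: [[-0.993, 0.006, -0.114], [0.114, -0.002, -0.993], [-0.006, -1.0, 0.001]]
force: [0.5, 0.0, -0.2]
finger_gap: 1.0
```

```bash
python3 - <<'E'
from h import *
to([0.47,-.12,.2],-96.4)
d=grab('top','t8');w=grab('wrist','w8');sd=grab('side','s8')
A=cv2.resize(cv2.imread('pics/w8.png'),(400,300));
B=cv2.resize(cv2.imread('pics/t8.png')[150:300,190:330],None,fx=2.8,fy=2.8,interpolation=cv2.INTER_CUBIC)
C=cv2.resize(cv2.imread('pics/s8.png')[110:260,160:320],None,fx=2.0,fy=2.0)
D=cv2.resize(cv2.imread('pics/s0.png')[155:215,180:312],None,fx=3,fy=3,interpolation=cv2.INTER_CUBIC)
o=np.zeros((600,800,3),np.uint8);o[:300,:400]=A;o[:420,405:797]=B;o[300:600,:320]=C;o[420:600,404:800]=D;cv2.imwrite('pics/v8.png',o)
E
```

```text
t 10.025 pos [ 0.4925 -0.1169  0.2051] zang -96.56578869501337 F [ 0.4654  0.026  -0.151 ] gap 1.000023316506569 j [-19.1666  -6.7808 102.3203   0.0065  84.0943  77.3984]
shift units [0.5516 0.1241 0.1401] yaw -0.016578869501336156
```

View pics/v8.png

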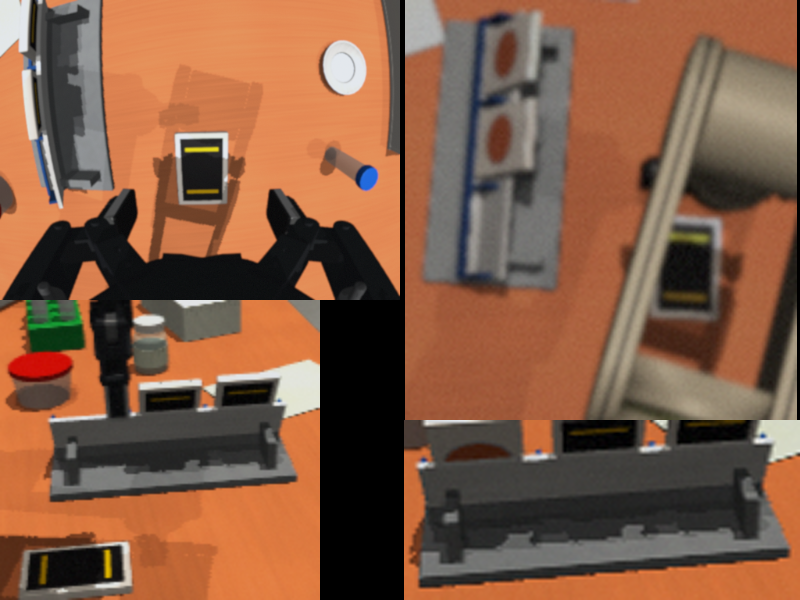

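```bash
cat >> h.py <<'E'
def flat(d,z=.012):
    h=cv2.cvtColor(np.array(d['pixels']),cv2.COLOR_RGB2HSV)
    m=((h[...,0]>18)&(h[...,0]<35)&(h[...,1]>130)&(h[...,2]>60)).astype(np.uint8)
    n,_,st,c=cv2.connectedComponentsWithStats(m);out=[]
    for i in range(1,n):
        if st[i,4]>50: out.append((st[i,4],c[i],fplane(d,*c[i],z)))
    return out
E
python3 - <<'E'
from h import *
for a in flat(load('w8')): print(a)
E
```

```text
(np.int32(335), array([257.5642, 191.1463]), array([ 0.464 , -0.1135,  0.012 ]))
(np.int32(255), array([258.4314, 244.6078]), array([ 0.3947, -0.1066,  0.012 ]))
```

Call:
{"method": "step_arm", "body": {"plan": [[[0.8,0.9,0,0],[1.6,2.0,0,-0.05],[2.09,3.2,0.02,-0.09],[2.09,4.2,0.02,-0.09],[2.09,4.4,0.02,-0.09]]]}}

```text
t: 10.8
ee_pos: [0.4041, -0.1063, 0.0217]
eef_rot: [[-0.995, -0.007, -0.099], [0.099, 0.003, -0.995], [0.007, -1.0, -0.002]]
force: [-0.2, 0.4, 0.1]
finger_gap: 1.001
```

```bash
python3 - <<'E'
from h import *
to([0.4095,-.108,-.007],-95.7)
d=grab('wrist','w9')
for a in flat(d): print(a)
g=cv2.cvtColor(d['pixels'],cv2.COLOR_RGB2GRAY).astype(int)
print(g[290,170:350:2]);print(g[270,170:350:2])
E
```

```text
t 10.8 pos [ 0.4041 -0.1063  0.0217] zang -95.70198079509225 F [-0.1888  0.3627  0.0698] gap 1.0008777913199425 j [-21.7783  -8.3942 124.2414   0.0061  64.5593  73.9206]
shift units [-0.143   0.7177  0.0307] yaw -0.00019807950922512418
(np.int32(1419), array([259.7689, 130.0028]), array([ 0.4647, -0.1137,  0.012 ]))
(np.int32(971), array([260.9907, 252.8847]), array([ 0.3951, -0.1076,  0.012 ]))
[ 55  87  90  90  94 109 116 116 116 117 116 116 117 117 116 117 118 117
 118 118 118 119 119 120 119 120 120 119 120 121 120 120 120 121 121 122
 121 121 120 121 122 121 121 121 121 121 122 122 120 120 121 122 121 119
 121 120 121 121 120 120 120 120 119 120 121 120 121 120 120 120 121 120
 120 110  97  93  93  94 100 136 117  94  95  95  95  97  99 110  75  20]
[ 16  16  20  63  93  93  92 102 119 121 121 120 118 152 178 184 186 191
 181  93  26  27  26  26  27  23  27  26  26  25  24  19  20  22  18  21
  20  20  19  21  20  19  19  19  19  20  18  18  19  21  21  18  20  20
  20  19  21  19  20  19  20  19  20  16  19  19  20  20  20  22  19  44
 124 150 150 150 150 142 108  94  94  96  95  95  94  68  21  16  14  16]
```

Call:
{"method": "step_arm", "body": {"plan": [[[-0.14,0.3,0.03,0],[-0.14,0.55,0.03,0],[-0.14,0.65,0.03,0],[-0.14,0.71,0.03,0],[-0.14,0.71,0.03,0]]]}}

```text
t: 11.48
ee_pos: [0.4127, -0.1093, -0.0029]
eef_rot: [[-0.995, 0.0, -0.099], [0.099, -0.0, -0.995], [-0.0, -1.0, 0.0]]
force: [0.6, 0.6, -0.5]
finger_gap: 1.0
```

Call:
{"method": "step_arm", "body": {"plan": [[[0,0,0,0],[0,0,0,0],[0,0,0,0],[0,-0.2,0,0],[0,-0.5,0,0]]], "hand": 1, "force": 50}}

```text
t: 12.1
ee_pos: [0.4123, -0.1091, 0.0172]
eef_rot: [[-0.995, -0.001, -0.099], [0.099, 0.0, -0.995], [0.001, -1.0, -0.0]]
force: [-0.6, -0.0, -1.4]
finger_gap: 0.906
```

Call:
{"method": "step_arm", "body": {"plan": [[[0.2,-0.5,-0.55,-1],[0.4,-0.9,-1.1,-2],[0.6,-1.3,-1.65,-3],[0.8,-1.6,-2.2,-4],[1.02,-1.6,-2.76,-5]]]}}

```text
t: 12.72
ee_pos: [0.384, 0.0051, 0.0829]
eef_rot: [[-0.712, 0.003, 0.703], [-0.703, -0.0, -0.712], [-0.002, -1.0, 0.003]]
force: [0.1, -1.2, -2.3]
finger_gap: 0.906
```

Call:
{"method": "step_arm", "body": {"plan": [[[0,0,0,-1],[0,0,0,-2],[0,0,0,-3],[0,0,0,-4],[0,0,0,-4]]]}}

```text
t: 13.35
ee_pos: [0.3832, 0.0046, 0.0815]
eef_rot: [[-0.1, 0.001, 0.995], [-0.995, -0.0, -0.1], [0.0, -1.0, 0.001]]
force: [0.1, 0.2, -2.4]
finger_gap: 0.907
```

```bash
cat >> h.py <<'E'
T=np.load('rack.npy')
def rk(x,y,z): return (T@[x/1000,y/1000,z/1000,1])[:3]
def inr(p): return (np.linalg.inv(T)@[*p,1])[:3]*1000
E
python3 - <<'E'
from h import *
to(rk(-115,180,46),-5.6);print(inr(status.observe()['ee_pos']))
d=grab('wrist','w10');print(bars(d));print([ (a[1],inr(a[2])) for a in flat(d,status.observe()['ee_pos'][2]+.015)])
s=grab('side','s10')
# image composite saved, for the last view if needed
A=cv2.resize(cv2.imread('pics/w10.png'),(480,360));B=cv2.resize(cv2.imread('pics/s10.png')[100:240,120:300],None,fx=1.75,fy=1.75)
o=np.zeros((360,800,3),np.uint8);o[:,:480]=A;o[:B.shape[0],482:482+B.shape[1]]=B;cv2.imwrite('pics/v10.png',o)
E
```

```text
t 13.35 pos [0.3832 0.0046 0.0815] zang -5.747421426560893 F [ 0.1313  0.2483 -2.3888] gap 0.9066186227240159 j [ -6.9897 -21.2585 127.7085  -0.0019  73.5012  -1.2417]
shift units [-0.1301  0.8874 -0.0194] yaw -0.014742142656089374
[-120.2052  179.2782   81.4952]
[(array([255.5789, 156.4067]), array([199, 150, 116,  15], dtype=int32)), (array([259.6399, 289.8758]), array([210, 284,  98,  13], dtype=int32))]
[(array([256.2871, 155.5195]), array([-68.8759, 179.6459,  96.3634])), (array([259.6399, 289.8758]), array([-138.3484,  178.3175,   96.3634]))]
```

```bash
python3 - <<'E'
from h import *
w=load('w0')
for u,v in [(300,156.7),(300,160.4),(220,155.5),(220,160)]: print(inr(fplane(w,u,v,.088)))
G=cv2.cvtColor(w['pixels'],cv2.COLOR_RGB2GRAY).astype(int)
print(G[148:168,302]);print(G[148:168,222]); print(G[157,210:235])
s=load('s0');G=cv2.cvtColor(s['pixels'],cv2.COLOR_RGB2GRAY).astype(int)
print('strut row 190',G[190,183:205]); print('row 198',G[198,183:205])
for u in (183,186,193,199): print(u,inr(plane(s,u,190,.05)),inr(plane(s,u,198,.014)))
E
```

```text
[-16.4385  49.3366  88.    ]
[-21.2388  49.1619  88.    ]
[-15.5439 151.0406  88.    ]
[-21.3743 151.1686  88.    ]
[139 141 140 140 140 140 139 140 151 175 185 179 147 100  71  82 106 123
 128 129]
[ 89  91  90  92  90  91  90  95 101 115 127 125 108 100 106 119 127 136
 143 150]
[ 98  98  98  98  98  98  98  98 101 108 113 114 115 115 117 120 119 110
 106 105 105 104  97  76  44]
strut row 190 [133 119  66  57  62  55  42  42  33  32  38  42  39  40  39  35  29  33
  31  33  33  32]
row 198 [72 69 58 62 63 63 61 60 60 60 55 43 41 40 40 41 55 88 97 97 93 94]
183 [-56.9527 156.1781  50.    ] [-36.7026 161.2569  14.    ]
186 [-58.1707 148.5837  50.    ] [-37.9502 153.3901  14.    ]
193 [-61.0092 130.8839  50.    ] [-40.858  135.0549  14.    ]
199 [-63.4385 115.7356  50.    ] [-43.3467 119.3619  14.    ]
```

Call:
{"method": "step_arm", "body": {"plan": [[[0,0.5,0,0],[-0.1,1.0,0,0],[-0.5,1.0,0,0],[-0.9,1.0,0,0],[-0.92,1.0,0,0]]]}}

```text
t: 14.08
ee_pos: [0.3867, 0.0418, 0.041]
eef_rot: [[-0.1, 0.0, 0.995], [-0.995, 0.0, -0.1], [-0.0, -1.0, -0.0]]
force: [1.0, -0.9, -1.1]
finger_gap: 0.906
```

Call:
{"method": "step_arm", "body": {"plan": [[[-0.12,0,0,0],[-0.18,-0.15,0,0],[-0.19,-0.4,0,0],[-0.21,-0.6,0,0],[-0.25,-0.75,0,0]]]}}

```text
t: 14.7
ee_pos: [0.3873, 0.0499, 0.0709]
eef_rot: [[-0.101, -0.001, 0.995], [-0.995, -0.002, -0.101], [0.002, -1.0, -0.001]]
force: [0.2, -4.7, -3.7]
finger_gap: 0.905
```

```bash
python3 - <<'E'
from h import *
s=status.observe();to(rk(-79,180,41),-5.6);print(inr(s['ee_pos']))
d=grab('wrist','w11');b=bars(d);print(b);v=sorted(c[1] for c,_ in b)
E
```

```text
t 14.7 pos [0.3873 0.0499 0.0709] zang -5.787257523731354 F [ 0.2323 -4.7251 -3.724 ] gap 0.9053634888793783 j [ -0.0827 -18.7706 127.0276  -0.1188  71.7839   5.7417]
shift units [ 0.1063  0.7478 -0.0103] yaw -0.018725752373135406
[-74.6907 179.5517  70.9019]
[(array([258.8278, 158.8161]), array([208, 152, 102,  15], dtype=int32)), (array([257.3181, 296.768 ]), array([209, 290,  99,  14], dtype=int32))]
```

```bash
cat >> h.py <<'E'
def theta(d,v,G,col=258,a=(51.5,-18.5)):
    best=None
    for off in np.arange(-8,9,1.):
      for t in np.arange(-10,91,.5):
        r=np.radians(t);dd=np.cos(r)*ex-np.sin(r)*ez;nn=np.sin(r)*ex+np.cos(r)*ez
        q=[(hit(d,col,vv,G+.006*nn,nn)-G)@dd*1000 for vv in v]
        e=(q[0]-a[0]-off)**2+(q[1]-a[1]-off)**2+.05*off**2
        if best is None or e<best[0]: best=(e,t,off,q)
    return best
def rep(name):
    s=status.observe();d=grab('wrist',name);b=bars(d);v=sorted(c[1] for c,_ in b)
    print(inr(s['ee_pos']),'F',np.array(s['force']),'bars',v);print(theta(d,[v[0],v[-1]],np.array(s['ee_pos'])+[0,0,.009]))
E
python3 - <<'E'
from h import *
d=load('w10');b=bars(d);v=sorted(c[1] for c,_ in b);print(theta(d,v,np.array([.3832,.0046,.0905])))
d=load('w11');b=bars(d);v=sorted(c[1] for c,_ in b);print(theta(d,v,np.array([.3873,.0499,.0799])))
E
```

```text
(np.float64(0.034942375235448846), np.float64(-2.0), np.float64(0.0), [np.float64(51.50495791927274), np.float64(-18.313136963869432)])
(np.float64(0.45004375130240154), np.float64(7.0), np.float64(-3.0), [np.float64(48.49396469206643), np.float64(-21.497293274940365)])
```

Call:
{"method": "step_arm", "body": {"plan": [[[-0.08,-0.2,0,0],[-0.18,-0.4,0,0],[-0.32,-0.6,0,0],[-0.5,-0.78,0,0],[-0.7,-0.95,0,0]]]}}

```text
t: 15.38
ee_pos: [0.3907, 0.0797, 0.1094]
eef_rot: [[-0.099, 0.001, 0.995], [-0.995, 0.0, -0.099], [-0.0, -1.0, 0.001]]
force: [0.7, -1.9, -3.2]
finger_gap: 0.879
```

```bash
python3 -c "
from h import *
rep('w12')"
```

```text
[-44.7335 178.9874 109.4496] F [ 0.7433 -1.9436 -3.1567] bars [np.float64(183.39387308533918), np.float64(296.53937282229964)]
(np.float64(2.573830738340998), np.float64(59.5), np.float64(-7.0), [np.float64(44.346833649283504), np.float64(-25.816813521411554)])
```

```bash
python3 - <<'E'
from h import *
for f,p in(('w10',(.3832,.0046,.0905)),('w11',(.3873,.0499,.0799)),('w12',(.3907,.0797,.1184))):
    d=load(f);G=np.array(p);print(f)
    for c,st in sorted(bars(d),key=lambda q:q[0][1]):
        x0,y0,w,h=st;r0=fray(d,x0,c[1]);r1=fray(d,x0+w,c[1]);ang=np.arccos(r0@r1)
        dist=.056/2/np.tan(ang/2);o=np.array(d['origin']);P=o+fray(d,*c)*dist
        print(c,st,'P-G along ex,z mm',(P-G)@ex*1000,(P-G)[2]*1000,'lat',(P-G)@np.array([.9952,-.0976,0])*1000)
E
```

```text
w10
[255.5789 156.4067] [199 150 116  15] P-G along ex,z mm 48.713152100049214 -6.7334837074563 lat -0.8738472807132491
[259.6399 289.8758] [210 284  98  13] P-G along ex,z mm -26.758902987629256 -6.120533106622056 lat 1.051148348512569
w11
[258.8278 158.8161] [208 152 102  15] P-G along ex,z mm 43.97339674741268 -26.21348262705331 lat 0.6869663655867916
[257.3181 296.768 ] [209 290  99  14] P-G along ex,z mm -29.125505967127154 -2.6778637557586524 lat -0.32221362401405834
w12
[259.6805 183.3939] [217 178  84  12] P-G along ex,z mm 21.797493319580127 -56.792300117841336 lat 1.359117988177116
[258.3847 296.5394] [206 290 105  14] P-G along ex,z mm -23.109224335861843 5.178895252289567 lat 0.39321699099456553
```

Call:
{"method": "step_arm", "body": {"plan": [[[0.2,0,0,0],[0.5,-0.3,0,0],[0.6,-0.9,0,0],[0.6,-1.6,0,0],[0.5,-1.7,0.5,0]]]}}

```text
t: 16.05
ee_pos: [0.4097, 0.0563, 0.1802]
eef_rot: [[-0.1, 0.005, 0.995], [-0.995, 0.0, -0.1], [-0.001, -1.0, 0.005]]
force: [1.4, -0.7, -1.2]
finger_gap: 0.878
```

Call:
{"method": "step_arm", "body": {"plan": [[[-0.2,0,0.5,0],[-0.5,0,1.0,0],[-0.9,0,1.45,0],[-1.0,0,1.45,0],[-1.0,0,1.45,0]]]}}

```text
t: 16.68
ee_pos: [0.4695, 0.0907, 0.177]
eef_rot: [[-0.099, -0.001, 0.995], [-0.995, -0.0, -0.099], [0.0, -1.0, -0.001]]
force: [-0.2, -0.3, -1.0]
finger_gap: 0.878
```

```bash
cat >> h.py <<'E'
def rep2(name):
    s=status.observe();d=grab('wrist',name);G=np.array(s['ee_pos'])+[0,0,.009];P2=[]
    print('TCP rack',inr(s['ee_pos']),'F',np.array(s['force']),'gap',s['finger_gap'],'t',s['t'])
    for (c,st),bias in zip(sorted(bars(d),key=lambda q:q[0][1]),((2.8,12.7),(8.3,12.1))):
        x0,y0,w,h=st;a=np.arccos(fray(d,x0,c[1])@fray(d,x0+w,c[1]));P=np.array(d['origin'])+fray(d,*c)*.028/np.tan(a/2)
        P2.append([(P-G)@ex*1000+bias[0],(P-G)[2]*1000+bias[1]]);print(c,st,P2[-1],'lat',(P-G)@np.array([.9952,-.0976,0])*1000)
    v=np.subtract(P2[0],P2[1]);l=np.linalg.norm(v);dd=v/l;n=np.array([-dd[1],dd[0]]);print('theta',np.degrees(np.arctan2(-dd[1],dd[0])),'len',l)
    m=np.add(P2[0],P2[1])/2;bc=m+60*dd-12*n;print('back low corner rel TCP',bc+[0,9]);return bc
E
python3 -c "
from h import *
rep2('w13')
A=cv2.resize(cv2.imread('pics/w13.png'),(480,360));grab('side','s13')
B=cv2.resize(cv2.imread('pics/s13.png')[100:240,120:300],None,fx=1.75,fy=1.75)
o=np.zeros((360,800,3),np.uint8);o[:,:480]=A;o[:B.shape[0],482:482+B.shape[1]]=B;cv2.imwrite('pics/v13.png',o)
"
```

```text
TCP rack [-26.1777 101.594  176.9879] F [-0.2056 -0.3131 -0.9903] gap 0.8776968880950916 t 16.675
[259.4032 164.6936] [211 158  97  15] [np.float64(41.953564792330305), np.float64(-21.017053384863555)] lat 0.997983252069816
[258.7779 299.0175] [209 292 100  15] [np.float64(-20.933211548212867), np.float64(11.418255701537289)] lat 0.5961491763292825
theta 27.283467364675587 len 70.75871617006528
back low corner rel TCP [ 58.3344 -33.968 ]
```

Call:
{"method": "step_arm", "body": {"plan": [[[-0.8,0,0,0],[-1.7,0.2,0,0],[-2.15,1.0,0,0],[-2.15,2.2,0,0],[-2.15,3.1,0,0]]]}}

```text
t: 17.4
ee_pos: [0.4774, 0.1764, 0.0512]
eef_rot: [[-0.099, -0.001, 0.995], [-0.995, -0.0, -0.099], [0.0, -1.0, -0.001]]
force: [0.8, -0.6, -1.2]
finger_gap: 0.874
```

```bash
python3 -c "
from h import *
rep2('w14')"
```

```text
TCP rack [ 59.8833 101.9856  51.199 ] F [ 0.8126 -0.5671 -1.1843] gap 0.8739417300765584 t 17.4
[258.455  164.8183] [211 158  97  15] [np.float64(41.86967358064892), np.float64(-21.010652320871333)] lat 0.4419222999795915
[258.1934 299.048 ] [209 292 100  15] [np.float64(-20.949992029671474), np.float64(11.444095507758718)] lat 0.308346588932524
theta 27.322394328074388 len 70.7079984443941
back low corner rel TCP [ 58.2582 -33.9843]
```

Call:
{"method": "step_arm", "body": {"plan": [[[0,0.2,0,0],[0,0.35,0,0],[0,0.45,0,0],[0,0.45,0,0],[0,0.45,0,0]]]}}

```text
t: 18.08
ee_pos: [0.4813, 0.1778, 0.0388]
eef_rot: [[-0.099, 0.006, 0.995], [-0.995, 0.002, -0.099], [-0.002, -1.0, 0.005]]
force: [-4.1, 0.9, 13.7]
finger_gap: 0.875
```

Call:
{"method": "step_arm", "body": {"plan": [[[0,0,0,0],[0,0,0,0],[0,0,0,0],[0.15,0.1,0,0],[0.27,0.2,0,0]]], "hand": -1}}

```text
t: 18.7
ee_pos: [0.4773, 0.1656, 0.0264]
eef_rot: [[-0.099, -0.0, 0.995], [-0.995, -0.0, -0.099], [0.0, -1.0, -0.0]]
force: [0.4, 0.1, 0.0]
finger_gap: 1.001
```

```bash
python3 -c "
from h import *
rep2('w15')"
```

```text
TCP rack [ 49.0674 101.0338  26.3626] F [0.4068 0.0524 0.0145] gap 1.0014164662824432 t 18.7
[265.327 151.545] [213 150 104   5] [np.float64(51.144046656973885), np.float64(-11.059392538951922)] lat 4.135582408341885
[263.7954 292.6884] [208 285 113  16] [np.float64(-6.157303304118971), np.float64(25.55002363155775)] lat 3.0353468377514035
theta 32.57421360631738 len 67.99775040182735
back low corner rel TCP [ 66.5944 -26.1705]
```

Call:
{"method": "step_arm", "body": {"plan": [[[0,0.1,0.08,0],[-0.04,0.25,0.08,0],[-0.04,0.25,0.08,0],[-0.04,0.25,0.08,0],[-0.04,0.25,0.08,0]]]}}

```text
t: 19.38
ee_pos: [0.4808, 0.1673, 0.0169]
eef_rot: [[-0.099, -0.0, 0.995], [-0.995, -0.0, -0.099], [0.0, -1.0, -0.0]]
force: [-0.1, 0.7, -0.3]
finger_gap: 1.002
```

Call:
{"method": "step_arm", "body": {"plan": [[[0,0,0,0],[0,0,0,0],[0,0,0,0],[0,-0.5,0,0],[0,-1.5,0,0]]], "hand": 1, "force": 60}}

```text
t: 20.0
ee_pos: [0.4783, 0.1666, 0.0748]
eef_rot: [[-0.099, -0.006, 0.995], [-0.995, -0.002, -0.099], [0.002, -1.0, -0.005]]
force: [0.5, 0.5, -1.5]
finger_gap: 0.922
```

```bash
sed -i 's/m\[:150\]=0/m[:130]=0/' h.py; python3 -c "
from h import *
rep2('w16')"
```

```text
TCP rack [ 50.184  100.1455  74.8347] F [ 0.4617  0.4613 -1.5153] gap 0.9224284411685446 t 20.0
[257.8325 152.0195] [203 145 111  15] [np.float64(52.512750249381114), np.float64(-1.056092552739699)] lat 0.11759930669126388
[258.0048 307.259 ] [199 299 119  17] [np.float64(-7.5823140576836785), np.float64(35.25241679482947)] lat 0.3574471725434412
theta 31.139723046603354 len 70.21199758668578
back low corner rel TCP [ 67.6142 -15.2004]
```

Call:
{"method": "step_arm", "body": {"plan": [[[0,-1.2,0,0],[0.6,-1.9,-0.4,0],[1.8,-1.9,-1.1,0],[3.0,-1.9,-2.0,0],[3.7,-1.9,-2.0,0]]]}}

```text
t: 20.68
ee_pos: [0.3838, 0.0268, 0.1516]
eef_rot: [[-0.099, -0.002, 0.995], [-0.995, -0.0, -0.099], [0.001, -1.0, -0.002]]
force: [1.2, 0.2, -0.8]
finger_gap: 0.92
```

Call:
{"method": "step_arm", "body": {"plan": [[[0,0.9,0,0],[0,1.8,0,0],[0,2.25,0,0],[-0.15,2.25,0,0],[-0.3,2.25,0,0]]]}}

```text
t: 21.3
ee_pos: [0.3882, 0.0403, 0.0635]
eef_rot: [[-0.099, 0.001, 0.995], [-0.995, 0.0, -0.099], [-0.0, -1.0, 0.001]]
force: [0.1, 0.4, -1.4]
finger_gap: 0.924
```

```bash
python3 -c "
from h import *
rep2('w17')"
```

```text
TCP rack [-84.1626 177.7097  63.5421] F [ 0.1029  0.3977 -1.358 ] gap 0.9238794758495218 t 21.3
[258.0324 152.0104] [203 145 111  15] [np.float64(52.53694018254592), np.float64(-0.947117660854234)] lat 0.2419569779088821
[258.0011 307.2505] [199 299 119  17] [np.float64(-7.639703489930193), np.float64(35.21716492111392)] lat 0.1427399657555309
theta 31.004551978608195 len 70.2074339251379
back low corner rel TCP [ 67.6949 -15.0569]
```

Call:
{"method": "step_arm", "body": {"plan": [[[-0.2,0,0,0],[-0.35,-0.18,0,0],[-0.52,-0.4,0,0],[-0.75,-0.55,0,0],[-1.0,-0.68,0,0]]]}}

```text
t: 21.98
ee_pos: [0.3911, 0.0787, 0.0903]
eef_rot: [[-0.099, -0.001, 0.995], [-0.995, -0.003, -0.099], [0.003, -1.0, -0.001]]
force: [-2.6, -9.8, -2.6]
finger_gap: 0.926
```

```bash
python3 -c "
from h import *
rep2('w18')"
```

```text
TCP rack [-45.6613 178.4709  90.286 ] F [-2.6216 -9.8035 -2.5671] gap 0.925925066795274 t 21.975
[258.7306 181.8629] [212 176  92  13] [np.float64(29.90229614190429), np.float64(-27.772249866533844)] lat 0.597532300610997
[257.9737 306.5904] [198 298 122  17] [np.float64(-5.009079937855224), np.float64(37.86387360612377)] lat 0.19852371538519503
theta 61.99181368617399 len 74.34315627077156
back low corner rel TCP [ 30.0279 -44.5622]
```

Call:
{"method": "step_arm", "body": {"plan": [[[0.3,0,0,0],[0.75,0,0,0],[0.75,-0.6,0,0],[0.75,-1.4,0,0],[0.75,-1.6,0,0]]]}}

```text
t: 22.65
ee_pos: [0.3903, 0.0496, 0.1565]
eef_rot: [[-0.099, 0.005, 0.995], [-0.995, 0.0, -0.099], [-0.001, -1.0, 0.005]]
force: [-0.5, 0.4, -1.6]
finger_gap: 0.927
```

Call:
{"method": "step_arm", "body": {"plan": [[[0,0,0.7,0],[-0.3,0,1.5,0],[-0.9,0,1.94,0],[-1.3,0,1.94,0],[-1.3,0,1.94,0]]]}}

```text
t: 23.28
ee_pos: [0.4701, 0.0947, 0.1532]
eef_rot: [[-0.097, -0.002, 0.995], [-0.995, -0.0, -0.097], [0.0, -1.0, -0.002]]
force: [-0.3, -0.4, -1.4]
finger_gap: 0.922
```

```bash
python3 -c "
from h import *
rep2('w19')"
```

```text
TCP rack [-22.2163 101.4541 153.1575] F [-0.2952 -0.3966 -1.3682] gap 0.9217013378213419 t 23.275
[260.1541 183.1948] [213 178  93  12] [np.float64(29.75626607501621), np.float64(-25.525339658807507)] lat 1.4207430035817399
[257.8769 306.6712] [198 298 121  17] [np.float64(-5.8800568830378825), np.float64(36.9746669831634)] lat 0.2601471117167236
theta 60.30902840489081 len 71.9458014356442
back low corner rel TCP [ 31.2329 -43.3418]
```

Call:
{"method": "step_arm", "body": {"plan": [[[0.09,0.8,0,0],[0.09,1.25,0,0],[0.02,1.5,0,0],[-0.12,1.7,0,0],[-0.19,1.82,0,0]]]}}

```text
t: 23.95
ee_pos: [0.4721, 0.1019, 0.0813]
eef_rot: [[-0.099, 0.0, 0.995], [-0.995, -0.0, -0.099], [0.0, -1.0, 0.0]]
force: [0.7, -1.5, -0.3]
finger_gap: 0.925
```

Call:
{"method": "step_arm", "body": {"plan": [[[0,0.05,0,0],[0,0.08,0,0],[0,0.08,0,0],[0,0.08,0,0],[0,0.08,0,0]]]}}

```text
t: 24.58
ee_pos: [0.4719, 0.1014, 0.0782]
eef_rot: [[-0.099, 0.0, 0.995], [-0.995, 0.0, -0.099], [-0.0, -1.0, 0.0]]
force: [-0.4, -0.2, -1.5]
finger_gap: 0.923
```

```bash
python3 -c "
from h import *
rep2('w20')"
```

```text
TCP rack [-15.2813 100.223   78.2017] F [-0.4425 -0.1735 -1.524 ] gap 0.9228866166293228 t 24.575
[260.0842 183.2139] [213 178  93  12] [np.float64(29.74324150008712), np.float64(-25.526119518994978)] lat 1.463372091737518
[257.8485 306.6414] [198 298 121  17] [np.float64(-5.883789572898117), np.float64(36.95065954141786)] lat 0.1240801324629867
theta 60.30629336875714 len 71.92102102194528
back low corner rel TCP [ 31.2273 -43.3532]
```

Call:
{"method": "step_arm", "body": {"plan": [[[0,0,0,0],[0,0,0,0],[0,-0.3,0,0],[0,-1.5,0,0],[0,-2.4,0,0]]], "hand": -1}}

```text
t: 25.25
ee_pos: [0.4723, 0.1015, 0.1768]
eef_rot: [[-0.099, 0.002, 0.995], [-0.995, 0.0, -0.099], [-0.0, -1.0, 0.002]]
force: [0.6, -0.6, 0.2]
finger_gap: 0.998
```

Call:
{"method": "step_arm", "body": {"plan": [[[0,-0.1,0,1],[0,-0.1,0,2],[0,-0.1,0,3],[0,-0.1,0,4],[0,-0.1,0,5]]]}}

```text
t: 25.88
ee_pos: [0.4721, 0.1015, 0.1791]
eef_rot: [[-0.829, 0.001, 0.559], [-0.559, 0.0, -0.829], [-0.001, -1.0, 0.001]]
force: [-0.0, 0.1, 0.8]
finger_gap: 0.999
```

Call:
{"method": "step_arm", "body": {"plan": [[[0,0,0,1],[0,0,0,2],[0,0,0,3],[0,0,0,4],[0,0,0,4]]]}}

```text
t: 26.5
ee_pos: [0.4721, 0.1015, 0.179]
eef_rot: [[-0.995, 0.001, -0.098], [0.098, 0.0, -0.995], [-0.001, -1.0, -0.0]]
force: [-0.2, 0.6, -0.6]
finger_gap: 1.002
```

```bash
python3 -c "
from h import *
to(rk(-10,101,106),-95.6);s=status.observe();print(inr(s['ee_pos']))
d=grab('wrist','w21');a=grab('side','s21')
G=cv2.cvtColor(a['pixels'],cv2.COLOR_RGB2GRAY).astype(int);print(G[146:164,203],cv2.cvtColor(load('s0')['pixels'],cv2.COLOR_RGB2GRAY)[146:164,203]);print(G[156,180:227])
A=cv2.resize(cv2.imread('pics/w21.png'),(480,360))
B=cv2.resize(cv2.imread('pics/s21.png')[100:240,120:300],None,fx=1.75,fy=1.75)
o=np.zeros((360,800,3),np.uint8);o[:,:480]=A;o[:B.shape[0],482:482+B.shape[1]]=B;cv2.imwrite('pics/v21.png',o)
"
```

```text
t 26.5 pos [0.4721 0.1015 0.179 ] zang -95.62820266402225 F [-0.209   0.6418 -0.6489] gap 1.0018989182504865 j [  6.0478  -9.2747 107.3375   0.0025  81.8767 101.6756]
shift units [ 0.0256  1.8241 -0.1293] yaw -0.0028202664022259683
[-15.1916 100.0602 178.9653]
[137 138 138 137 139 139 181 191 192 151  69  71  73  71  74  74  58  38] [135 136 135 134 135 135 197 216 216 191  67  68  68  68  69  70  58  38]
[ 65  64  66  64  62  65  72 104 127 121 115 110 107  98  91  85  84  79
  74  72  71  69  71  69  69  70  70  71  70  72  73  72  71  71  73  72
  72  71  71  95 136 138 137 137 136 138 139]
```

Call:
{"method": "step_arm", "body": {"plan": [[[0,0.2,-0.13,0],[0,0.7,-0.13,0],[0,1.3,-0.13,0],[0,1.82,-0.13,0],[0,1.82,-0.13,0]]]}}

```text
t: 27.22
ee_pos: [0.4704, 0.1067, 0.1029]
eef_rot: [[-0.995, -0.004, -0.098], [0.098, -0.0, -0.995], [0.004, -1.0, 0.001]]
force: [-0.3, -0.5, -0.1]
finger_gap: 1.001
```

Call:
{"method": "step_arm", "body": {"plan": [[[0,0,0,0],[0,0,0,0],[0,0,0,0],[0,0,0,0],[0,0,0,0]]], "hand": 1, "force": 25}}

```text
t: 27.85
ee_pos: [0.4732, 0.1081, 0.1064]
eef_rot: [[-0.995, 0.002, -0.099], [0.099, 0.003, -0.995], [-0.002, -1.0, -0.003]]
force: [-0.8, 6.2, 4.8]
finger_gap: 0.273
```

```bash
python3 -c "
from h import *
to(rk(20,101,118),-95.6);print(inr(status.observe()['ee_pos']))"
```

```text
t 27.85 pos [0.4732 0.1081 0.1064] zang -95.68501499213858 F [-0.7663  6.1583  4.8448] gap 0.2728441974759479 j [  6.6978  -4.9964 111.3106   0.1564  73.5472 102.3389]
shift units [ 0.0358 -0.2872 -0.7149] yaw -0.00850149921385821
[ -8.5633  99.6393 106.4276]
```

Call:
{"method": "step_arm", "body": {"plan": [[[0,-0.1,-0.18,0],[0,-0.18,-0.36,0],[0,-0.25,-0.55,0],[0,-0.3,-0.72,0],[0,-0.32,-0.78,0]]]}}

```text
t: 28.48
ee_pos: [0.4752, 0.1378, 0.1179]
eef_rot: [[-0.995, -0.0, -0.099], [0.099, -0.001, -0.995], [0.0, -1.0, 0.001]]
force: [-0.0, -1.6, -2.6]
finger_gap: 0.136
```

Call:
{"method": "step_arm", "body": {"plan": [[[0,-0.1,0,0],[0,-0.2,0,0],[0,-0.3,0,0],[0,-0.5,0,0],[0,-0.8,0,0]]], "force": 45}}

```text
t: 29.1
ee_pos: [0.4752, 0.1376, 0.1505]
eef_rot: [[-0.995, -0.001, -0.099], [0.099, -0.0, -0.995], [0.0, -1.0, 0.0]]
force: [-0.3, 0.1, -1.3]
finger_gap: 0.129
```

Call:
{"method": "step_arm", "body": {"plan": [[[0,-1.3,0,0],[0,-2.3,0,-1],[0,-2.3,0,-2],[0,-2.3,0,-3],[0,-2.3,0,-4]]]}}

```text
t: 29.72
ee_pos: [0.4756, 0.1377, 0.2431]
eef_rot: [[-0.823, 0.001, 0.568], [-0.568, 0.0, -0.823], [-0.001, -1.0, 0.0]]
force: [-0.1, 0.4, -1.5]
finger_gap: 0.133
```

Call:
{"method": "step_arm", "body": {"plan": [[[0,0,0,-1],[0,0,0,-2],[0,0,0,-3],[0,0,0,-4],[0,0,0,-5]]]}}

```text
t: 30.35
ee_pos: [0.4756, 0.1377, 0.243]
eef_rot: [[-0.093, 0.001, 0.996], [-0.996, 0.0, -0.093], [-0.0, -1.0, 0.001]]
force: [-0.5, -1.4, -1.6]
finger_gap: 0.133
```

Call:
{"method": "step_arm", "body": {"plan": [[[0,0,0,-1],[0,0,0,-2],[0,0,0,-3],[0,0,0,-4],[0,0,0,-5]]]}}

```text
t: 30.98
ee_pos: [0.4756, 0.1377, 0.243]
eef_rot: [[0.703, 0.001, 0.712], [-0.712, 0.0, 0.703], [0.0, -1.0, 0.001]]
force: [-0.8, -0.3, -2.4]
finger_gap: 0.135
```

Call:
{"method": "step_arm", "body": {"plan": [[[0,0,0,-1],[0,0,0,-2],[0,0,0,-3],[0,0,0,-4],[0,0,0,-4]]]}}

```text
t: 31.6
ee_pos: [0.4756, 0.1377, 0.2428]
eef_rot: [[0.995, 0.001, 0.1], [-0.1, 0.0, 0.995], [0.001, -1.0, 0.0]]
force: [0.8, 0.1, -1.9]
finger_gap: 0.132
```

```bash
python3 - <<'E'
from h import *
s=status.observe();to(rk(22,100.5,150),84.4);print(inr(s['ee_pos']))
d=grab('side','s25')
# plate as seen from behind: black; find bottom rows at its column
p=np.array(s['ee_pos'])
for dz in(19,-40,-60,-80): print(dz,proj(d,p+[0,0,dz/1000]))
u=int(round(proj(d,p)[0]));G=cv2.cvtColor(d['pixels'],cv2.COLOR_RGB2GRAY).astype(int)
v=int(proj(d,p)[1]);print(v,G[v-10:v+50,u-8]);print(G[v+18,u-30:u+30])
A=cv2.resize(cv2.imread('pics/s25.png')[60:240,120:340],None,fx=2.4,fy=2.4,interpolation=cv2.INTER_CUBIC);cv2.imwrite('pics/v25.png',A)
E
```

```text
t 31.6 pos [0.4756 0.1377 0.2428] zang 84.2478259830793 F [ 0.7501  0.1413 -1.8846] gap 0.1322715831350398 j [ 10.2145  -9.2933 100.6551  -0.0001  88.5922 -74.0333]
shift units [-0.0123  2.3205  0.0202] yaw -0.015217401692071064
[ 21.1704 100.085  242.8213]
19 [197.4923  98.1793]
-40 [199.7664 120.882 ]
-60 [200.5067 128.2735]
-80 [201.2324 135.5184]
105 [ 10   9  52  62  40   5   8   8   8   7   5   5   6   8   4   9   5   8
   6   8   4   4   9   8   2   7   3   7   5   9  10   7   1   6   5   6
   9  86  85  53  56 106  66  69  70  67  64  62  62  62  57  30  23  56
  96  92  89  83  68  61]
[138 137 122  73  71  76  83  97  94  96  95  96  98 107 104 107 101  87
  88  76  32   9   5   4   5   6   2   7  10  12  12   8  10  20  21  23
  28  36  30  32  42  57  40  26   6  35  73  89  98 120 143 139 139 137
 140 142 143 141 129  85]
```

Call:
{"method": "step_arm", "body": {"plan": [[[0,1.0,-0.05,0],[0,2.0,-0.06,0],[0,2.7,-0.06,0],[0,2.9,-0.06,0],[0,3.0,-0.06,0]]]}}

```text
t: 32.28
ee_pos: [0.4756, 0.1354, 0.1227]
eef_rot: [[0.995, 0.001, 0.101], [-0.101, 0.0, 0.995], [0.001, -1.0, 0.0]]
force: [0.3, -0.2, -2.1]
finger_gap: 0.131
```

```bash
python3 -c "
from h import *
to(rk(-8.6,100,106.4),84.3);print(inr(status.observe()['ee_pos']))"
```

```text
t 32.275 pos [0.4756 0.1354 0.1227] zang 84.2172369498298 F [ 0.3464 -0.2276 -2.0511] gap 0.1313346370117253 j [  9.9471  -4.4409 108.9893  -0.0003  75.4102 -74.2701]
shift units [-0.0015  0.4062 -0.6866] yaw -0.008276305017020036
[ 18.8593  99.8169 122.6545]
```

Call:
{"method": "step_arm", "body": {"plan": [[[0,0.08,0,0],[0,0.14,-0.15,0],[0,0.22,-0.34,0],[0,0.31,-0.52,0],[0,0.4,-0.69,0]]], "force": 20}}

```text
t: 32.9
ee_pos: [0.4788, 0.1198, 0.1169]
eef_rot: [[0.995, 0.016, 0.098], [-0.098, 0.024, 0.995], [0.013, -1.0, 0.026]]
force: [-18.7, 59.7, 66.0]
finger_gap: 0.139
```

```bash
python3 - <<'E'
from h import *
s=status.observe();to(rk(-8.6,100,106.4),84.3);print(inr(s['ee_pos']))
w=grab('wrist','w27');d=grab('side','s27')
B=cv2.resize(cv2.imread('pics/w27.png'),(440,330));A=cv2.resize(cv2.imread('pics/s27.png')[110:220,160:310],None,fx=2.35,fy=2.35,interpolation=cv2.INTER_CUBIC)
o=np.zeros((330,800,3),np.uint8);o[:,:440]=B;o[:A.shape[0],442:442+A.shape[1]]=A;cv2.imwrite('pics/v27.png',o)
E
```

```text
t 32.9 pos [0.4788 0.1198 0.1169] zang 84.38159968651361 F [-18.7084  59.744   65.9998] gap 0.13864319843142867 j [  7.1532  -5.4279 110.5667   1.3176  73.7971 -77.5745]
shift units [-0.1236  0.2532 -0.3132] yaw 0.008159968651361283
[  3.6516  95.1647 116.9101]
```

Call:
{"method": "step_arm", "body": {"plan": [[[0,-0.12,0.25,0],[0,-0.22,0.45,0],[0,-0.24,0.55,0],[0,-0.24,0.55,0],[0,-0.24,0.55,0]]]}}

```text
t: 33.62
ee_pos: [0.4758, 0.1303, 0.1169]
eef_rot: [[0.995, 0.003, 0.099], [-0.099, 0.002, 0.995], [0.002, -1.0, 0.002]]
force: [0.7, 6.0, 7.4]
finger_gap: 0.138
```

```bash
python3 - <<'E'
from h import *
s=status.observe();to(rk(-8.6,100,106.4),84.3);print(inr(s['ee_pos']))
E
```

```text
t 33.625 pos [0.4758 0.1303 0.1169] zang 84.29055266651648 F [0.7346 5.9776 7.3524] gap 0.1375332265935339 j [  9.2967  -4.4167 109.5975   0.0902  74.6516 -75.0174]
shift units [-0.0195  0.2622 -0.5615] yaw -0.0009447333483521448
[ 13.8348  99.1635 116.9391]
```

View pics/v27.png

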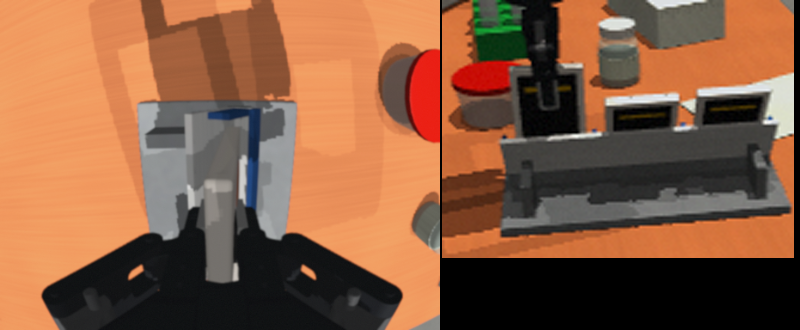

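Call:
{"method": "step_arm", "body": {"plan": [[[0,0,0,0],[0,0,0,0],[0,0,-0.2,0],[0,0,-0.4,0],[0,0,-0.58,0]]], "hand": -1}}

```text
t: 34.25
ee_pos: [0.4722, 0.1059, 0.1155]
eef_rot: [[0.995, -0.0, 0.1], [-0.1, -0.0, 0.995], [-0.0, -1.0, -0.0]]
force: [-0.6, -0.1, 0.1]
finger_gap: 1.002
```

```bash
python3 - <<'E'
from h import *
s=status.observe();to(rk(-8.6,100,106.4),84.3);print(inr(s['ee_pos']))
a=grab('side','s29')
G=cv2.cvtColor(a['pixels'],cv2.COLOR_RGB2GRAY).astype(int);print(G[130:166,192]);print(G[130:166,213]);print(cv2.cvtColor(load('s0')['pixels'],cv2.COLOR_RGB2GRAY)[146:164,192]);print(G[157,180:227])
E
```

```text
t 34.25 pos [0.4722 0.1059 0.1155] zang 84.28631420155332 F [-0.6414 -0.1201  0.1218] gap 1.002076547525596 j [  6.5666  -5.6583 110.917   -0.0045  74.7559 -77.7185]
shift units [0.0101 0.2282 0.0566] yaw -0.0013685798446672949
[-10.8625 100.4111 115.5303]
[ 32  33  37  36  37  99 138  89  69  68  66  69  69  68  63  32  26  51
  95  95  91  90  90 131 141 148 113  71  36   2  10   6   6   2   4  11]
[139 138 139 137 136 138 135 136 135 138 138 140 140 142 139 141 141 140
 138 140 139 166 215 217 217  85  73   3   3   6  35  35   2   5   4   9]
[ 23  50  90  92  89  85  90 215 215 214 141  68  69  69  70  68  69  68]
[ 66  66  66  66  68  64  64  68  69  70  72  71  71  71  71  71  71  66
  63  50  18  14   8  13  11  23  49  49  32  19  20  17   7   3   7  17
  48  73  77 103 139 137 139 137 138 138 140]
```

Call:
{"method": "step_arm", "body": {"plan": [[[0,-0.4,0,0],[0,-1.2,0,0],[0,-2.2,0,0],[0,-3.2,0,0],[0,-3.6,0,0]]]}}

```text
t: 34.92
ee_pos: [0.4737, 0.107, 0.2638]
eef_rot: [[0.995, 0.006, 0.099], [-0.099, 0.001, 0.995], [0.005, -1.0, 0.001]]
force: [0.6, -0.6, 0.2]
finger_gap: 0.998
```

Call:
{"method": "step_arm", "body": {"plan": [[[-0.5,0,0,-1],[-1,0,-0.5,-2],[-1,0,-1,-3],[-1,0,-1.5,-3],[-1,0,-1.5,-3]]]}}

```text
t: 35.55
ee_pos: [0.4263, 0.0502, 0.2594]
eef_rot: [[0.912, -0.0, -0.41], [0.41, -0.0, 0.912], [-0.0, -1.0, 0.0]]
force: [-0.0, 0.4, 0.2]
finger_gap: 0.999
```

```bash
python3 - <<'E'
from h import *
s=status.observe();print(s['t'],np.array(s['ee_pos']),np.array(s['force']))
a=grab('side','s30');w=grab('wrist','w30');t=grab('top','t30')
g=lambda d:cv2.cvtColor(d['pixels'],cv2.COLOR_RGB2GRAY).astype(int)
A,Z=g(a),g(load('s0'))
for c in(190,203,214,240,285): print(c,A[144:168,c],Z[144:168,c])
print(A[156,180:305]);print(Z[156,180:305])
# diff outside robot: neighbours/side + tilt of round windows in wrist view
h=cv2.cvtColor(w['pixels'],cv2.COLOR_RGB2HSV)
m=((h[...,0]<13)&(h[...,1]>90)&(h[...,2]>50)&(h[...,2]<190)).astype(np.uint8)
n,_,st,c=cv2.connectedComponentsWithStats(m)
for i in range(1,n):
    if 300<st[i,4]<12000: print('brown',st[i],c[i],inr(fplane(w,*c[i],.09)))
E
```

```text
35.55 [0.4263 0.0502 0.2594] [-0.022   0.4395  0.2082]
190 [ 69  67  28  24  56  93  93  88  90 188 209 211 168  70  61  60  59  59
  61  63  70  70  72  71] [ 65  62  26  26  52  92  87  87  87 216 216 215 165  66  68  71  66  68
  70  71  68  71  70  70]
203 [135 138 140 136 138 138 139 137 179 190 190 167  72  52   3   4   9  52
  28   3   6   5   6  10] [132 134 135 136 135 134 135 135 197 216 216 191  67  68  68  68  69  70
  58  38  35  34  36  31]
214 [138 136 137 138 138 140 140 170 212 215 212  76  71   6   6   4   4  14
   5   2   6   4   5  53] [134 134 133 133 135 134 136 176 216 218 215  73  70  69  69  67  70  68
  69  69  65  49  39  53]
240 [ 63  64  68 142 143 144 159 172 221 220 113  68  17   2   4  40  27   4
   7   8   5  35  74  66] [ 63  61  67 137 141 161 215 216 214  86  70  16   7   6  30  37   3   5
   6   3   2  42  70  64]
285 [138 138 173 220 221 220  83  69   7   3   2  40  27   4   7   5   6   6
  62  72  64  64  63  65] [134 135 168 215 214 214  80  67   6   7   7  36  23   8   2   4   7   7
  58  72  65  60  61  62]
[ 66  67  64  66  64  65  92 158 19
[... 907 characters left out ...]
 25
  26  26  14  11  13   2   9  38  68  95 165 214 212 214 214 211 213]
brown [  232     0   170   140 10780] [310.5727  80.903 ] [-72.8629 254.5811  90.    ]
brown [  0  47  54  35 903] [26.9059 65.7154] [-402.4956  122.7245   90.    ]
brown [191 146 164 120 704] [285.777  176.4474] [-43.0929 153.1398  90.    ]
brown [406 197  55  71 930] [428.6097 221.3624] [148.7678 197.3589  90.    ]
brown [277 213  30  38 338] [291.4142 231.6006] [ -3.3622 100.7052  90.    ]
brown [ 40 241 157  96 577] [132.4229 286.3345] [-141.7501  -76.9093   90.    ]
brown [263 241 249 138 854] [386.5585 301.192 ] [175.6905  73.5809  90.    ]
brown [233 281  30  31 310] [247.1742 295.7839] [-3.5173 -4.6    90.    ]
```

```bash
python3 - <<'E'
from h import *
for f in('s0','s2','s3','s5','s6','s8','s10','s21','s25','s27','s29','s30'):
    G=cv2.cvtColor(load(f)['pixels'],cv2.COLOR_RGB2GRAY).astype(float)
    r=[]
    for c in(233,240,248,257,268,280,290):
        col=G[144:162,c]; r.append(round(np.average(np.arange(144,162),weights=(col>185)*col+1e-9),1))
    # left/right edge of middle plate at row 158
    L=G[158,222:236].round().astype(int)
    print(f,r,L)
E
```

```text
s0 [np.float64(151.0), np.float64(151.0), np.float64(150.0), np.float64(150.0), np.float64(152.5), np.float64(148.0), np.float64(147.5)] [135 133 131 131 134 136 126  90  68  65  43   5   5   7]
s2 [np.float64(152.5), np.float64(152.5), np.float64(151.5), np.float64(151.0), np.float64(152.5), np.float64(148.0), np.float64(147.5)] [ 27  10  33  95 140 142 131  93  72  69  59   8   6   3]
s3 [np.float64(152.5), np.float64(152.5), np.float64(151.5), np.float64(151.0), np.float64(152.5), np.float64(148.0), np.float64(147.5)] [126 126 125 127 128 127 119  85  71  70  59   7   7   6]
s5 [np.float64(152.5), np.float64(152.5), np.float64(151.5), np.float64(151.0), np.float64(152.5), np.float64(148.0), np.float64(147.5)] [ 68  28  43  94 142 143 131  96  73  73  58   7   5   4]
s6 [np.float64(152.5), np.float64(152.5), np.float64(152.5), np.float64(150.6), np.float64(152.5), np.float64(148.0), np.float64(147.5)] [70 70 71 71 72 73 69 72 70 72 73 70 72 71]
s8 [np.float64(152.5), np.float64(152.5), np.float64(151.5), np.float64(150.6), np.float64(152.5), np.float64(148.0), np.float64(147.5)] [ 
[... 531 characters left out ...]
.float64(152.5), np.float64(148.0), np.float64(147.5)] [124 121 125 127 124 126 117  87  69  70  55   4   1   6]
s27 [np.float64(152.5), np.float64(152.5), np.float64(151.5), np.float64(151.0), np.float64(152.5), np.float64(148.0), np.float64(147.5)] [139 137 134 125 127 128 120  89  71  71  57   7   4   7]
s29 [np.float64(152.5), np.float64(152.5), np.float64(151.5), np.float64(151.0), np.float64(152.5), np.float64(148.0), np.float64(147.5)] [138 138 138 137 140 139 130  92  73  68  57   7   4   6]
s30 [np.float64(152.5), np.float64(152.5), np.float64(151.5), np.float64(151.0), np.float64(152.5), np.float64(148.0), np.float64(147.5)] [138 137 137 139 138 139 130  92  70  67  57  10   5   3]
```

```bash
python3 -c "
from h import *
print(workorder.close_job())"
```

```text
the job is handed in; nothing more can be done
None
```

The reversed cassette is back in its own bay, the one nearest the robot, leaning on the backrest with its round window facing outward. I handed the job in at about 35.7 s, under the 43 s limit, but the run was not clean.

**What I did**
- **First grip:** I held the cassette by its sides, and it slipped out of the pads. It fell back-up onto clear bench and I picked it up again.
- **Getting it upright:** I levered it against the rack twice, once from underneath the backrest and once resting on the front lip, then returned it to the bay still reversed.
- **Turning it:** I then gripped it across its thickness, lifted it and turned the gripper 180° about the vertical. I lowered it into the channel, let it lean back and withdrew.

**Last checks**
- **Seating:** In the side camera its top edge is within a pixel of where it stood at the start. In the wrist camera its window lies the same distance out from the backrest as the middle cassette's window (rack x -3.4 and -3.5 mm).
- **Clearance:** The gripper was open, clear of everything and reading near-zero force.

**Checks that disagreed or were close to a limit**
- **Middle cassette:** Its top edge sits about 1 to 1.5 pixels (roughly 3 mm) lower in the side view than at the start. The shift happened early, before my second side picture, with no sideways movement. I think it settled, but I can't rule out that I nudged it.
- **Force:** While leaning the cassette back, the force on the tool reached about 91 N against the 120 N wrist limit. I backed off and eased it in. Readings came only at the end of each move, so a higher peak in between is possible.
- **Far cassette and bystanders:** The far cassette read the same as at the start. I did not re-measure the tub, jar, tube, dish or spatula. No move was aimed near them, and the tub and jar looked in place in the last picture I viewed.

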